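# Build up a single-speed kit on a freehub

## Robot

A 6-joint arm with a two-finger parallel gripper is mounted at the origin on the work surface. World frame = base frame: x ahead of the robot, y to its left, z up, the work surface at z = 0. Lengths are in m, angles in rad, forces in N, time in s.
With the tool pointing down it reaches from about 0.425 to 0.95 m from the base axis. Payload 14.7 kg.
Tool frame: the origin (TCP) lies on the centre line of the jaws, within the pads' length; the fingertips stand env.tip_reach ahead of it and the grasp point (between the pads) lies 11 mm behind it (env.tip_reach is the distance from the TCP to the fingertips, in m); y points along the fingers, x is the direction in which the jaws open and shut, and the axes are right-handed (so a half turn about y gives the same grasp; the last joint's range is limited). The gripper opens to 85 mm and grips with 20 to 120 N. Pads are 22 mm wide; open, the fingers measure 114 mm over their backs; the gripper's body (76 mm by 85 mm) begins 54 mm behind the grasp point. The pads swing forward as they close: fully open they stand 13 mm farther back than shut.
Start: joints at [1.289, 0.48, 1.596, -0, 1.065, -0.047], TCP at [0.151, 0.632, 0.239] pointing down, gripper open.
Joint ranges: [-2.75, 2.75], [-0.82, 2.05], [0.23, 2.67], [-1.56, 4.7], [0.09, 2.69], [-2.92, 2.92]. Speed limits (rad/s): [1.89, 1.89, 2.39, 3.01, 3.01, 3.01].

## Interface

Orientations are given as a unit quaternion [w, x, y, z].
In Python, from rig import env gives the robot as it stands.
- The arm moves only by the tool send_rows, never from a script. Its argument "plan" is a list of rows, each a list of 7 numbers: the shift along the tool's x, y, z scaled (see below), then the turn, a rotation vector about the tool's x, y, z scaled (see below), then the closure, from -1 (fully open) to 1 (shut). In form: [[dx, dy, dz, rx, ry, rz, hand], ...]. A call has 1 to 8 rows; each row shifts and turns the commanded pose from where the row before left it, along the tool's axes as they then stand; what a row does not reach is not made up. The controller multiplies each number of a shift by 200 mm and each number of a turn by pi/2 rad. A row lasts 1/12 s, in which the tool goes at most 41.7 mm and 7.16 degrees, less where a joint would pass 70% of its speed; a pose out of reach is approached as far as the arm can. A call with a number of a shift or a turn outside -1 to 1 is refused whole. A call with a gripper value outside its range is refused whole. The fingers move at their own pace and stop on an object; the grip force is fixed at half the most. Time passes only in rows, so rows that do not move let the fingers close. It gives the time, the measured TCP pose, the force and the opening at its end, in the units of the state.
- env.get_state(): the state, without advancing time (a new reading comes with each control period).
- env.snapshot(name): name is "scene" or "top"; returns a dict with "frame" (480x640x3 uint8, red, green, blue), "depth" (480x640 float32, m along the optical axis (not along the pixel's ray), 0 where there is no reading), "fov_y" (degrees; the focal length in pixels is half the picture's height over the tangent of half this angle, whatever the lens; pixels are square), "cx", "cy" (the principal point, pixels), "eye" and "attitude" of the camera in the world. Camera axes: x right, y up, looking along -z (the intrinsics and any distortion apply to the point x, -y, -z); pixel columns grow to the right and rows downward; lengths in m; the calibration is good to about 2 mm. A picture is of the moment at which its call begins.
- env.close_job(): hands the job in, once; it reports no verdict.
The state is a dict: "time": time; "joint_pos": joint angles; "joint_velocities": joint speeds; "effort": joint torques, N m; "position": TCP position; "tcp_rot": TCP orientation; "wrist_force": force on the tool from outside, world axes, zero at the start; "wrist_torque": the same for the moment, N m; "opening": finger opening in m.
Only numpy, scipy, OpenCV 4.12 (cv2) and the standard library are available. Lean on these libraries where they do the work, as an engineer would, in place of code of your own. Each camera call takes 0.05 s, during which the arm holds its last target. There are 200 camera calls.

## Task

Turn the rear hub standing in the machine vice into a single-speed: onto its upright freehub put first the black spacer, then the small steel cog, then the red spacer, then the blue spacer, and last set the lockring in on top (it will be tightened later), each part fully down and flat on the one below. Leave the big brass-coloured cog, the grease tub and the lockring tool where they lie.

Things in the scene. Friction and masses are not known exactly. Their poses are not given: they have to be found in the camera images.
- hub: Hub, upright in a low green machine vice (65 mm high; from the hub axis 150 mm to its -x, 55 to +x, 63 to each side); fixed. Origin: hub axis at bench level. Up the axis (z, mm): 62 wide flange to 139; 44 wide shoulder to 150, its flat top the stack's seat; freehub, a round post 34 wide to 176, 32 on to 183, mouth 29 wide, 5 deep; in it a 17 wide nut to 187 and 10 wide axle to 195.
- tray: Shallow grey parts tray lined with cork, 270 (its x) by 170 (its y) by 14 mm tall, walls and floor 3 mm; fixed, on the other side of the bench from the hub. The red spacer, blue spacer and lockring lie in it. Origin: centre of its underside, at bench level; the floor they lie on is at z = 3 mm.
- black_spacer: Black anodised spacer ring, among the things on the bench between vice and tray. 46 mm across, 12 mm tall, plain bore 37 mm through it (no splines: it may sit at any turn). Lies flat, either face up is the same. Origin: centre of its underside, z up along its axis. Seated, its origin is at 150 mm above the bench.
- cog: Small bright-steel 14-tooth sprocket, flat on the bench between vice and tray: 62 mm across the teeth, tooth disc 4 mm thick, 2.5 to 6.5 mm above the underside; centre 45 mm across, 9 mm tall; plain bore 37 mm (any turn will do), both faces alike; may be held by the teeth. Origin: centre of its underside, z along its axis; seated on the black spacer it is at z = 162 mm.
- red_spacer: Red anodised spacer ring, in the tray. 46 mm across, 8 mm tall, plain bore 37 mm through it (no splines: it may sit at any turn). Lies flat, either face up is the same. Origin: centre of its underside, z up along its axis. Seated on the cog, its origin is at 171 mm.
- blue_spacer: Blue anodised spacer ring, in the tray. 46 mm across, 6 mm tall, plain bore 37 mm through it (no splines: it may sit at any turn). Lies flat, either face up is the same. Origin: centre of its underside, z up along its axis. Seated on the red spacer, its origin is at 179 mm (its top, 185 mm, stands 2 mm above the freehub).
- lockring: Bright-steel lockring in the tray, right way up: knurled flange 46 mm across, 5 mm thick, over a spigot 25 mm across, 6 mm long; 21 mm hole with dark notches. Origin: centre of the spigot's underside; the flange (hold it there) is 6 to 11 mm above. Seated, not screwed: spigot in the freehub's mouth, around the nut, flange flat on the blue spacer, origin at z = 179 mm.
- big_cog: Larger, brass-coloured 18-tooth sprocket, 78 mm across and 9 mm tall, lying flat on the bench; not wanted, stays where it lies. Origin: centre of its underside.
- grease_tub: White tub with yellow lid, 60 mm across, 40 mm tall, standing on the bench; stays. Origin: centre of its underside.
- lockring_tool: Dark steel socket-like tool standing on its splined end, 32 mm across, 44 mm tall; stays. Origin: centre of its underside.
Not all that is in view belongs to the job. Of the things shaped like the red_spacer, the red one is meant.

How it is judged:
By the outcome, as a careful person would: the job done as asked, in the order asked, and still so for the second after the job is handed in, with the robot touching nothing.
It also fails if it takes over 147 s, if anything falls off the work surface, if the arm or the gripper's body presses on something with over 40 N, if the wrist force passes 120 N, or if a joint passes its speed limit or range.

## Working session

There is one attempt and no reset: what is moved stays moved. The work goes in short steps, Python scripts to look and compute and a tool call to move; the robot and the scene stay as the last step left them, time stands still between calls to the robot, and variables do not carry over. Pictures are saved under pics/ and viewed, about 12 in all and at most 16, crops included, and the job is handed in when it is done.

Besides the shell and the picture viewer there is one more tool, called as a command line: name --pt "numbers of a row" for each row, then --argument value for the rest. send_rows: Moves the arm, as the interface text tells. Shifts and turns lie within -1 to 1; 1 stands for 200 mm of shift or pi/2 rad of turn. Its arguments: {"type":"object","properties":{"plan":{"type":"array","items":{"type":"array","items":{"type":"number"}}}},"required":["plan"]}

```bash
ls; mkdir -p pics; cat > h.py <<'E'
import numpy as np, cv2, json
from rig import env
from scipy.spatial.transform import Rotation as R
def snap(n):
    s=env.snapshot(n); np.savez(f'pics/{n}.npz',**s); return s
def rot(q): return R.from_quat([q[1],q[2],q[3],q[0]])
def cam(s):
    a=np.array(s['attitude'],float)
    M=a if a.shape==(3,3) else rot(a).as_matrix()
    f=240/np.tan(np.radians(s['fov_y'])/2)
    return M,np.array(s['eye']),f
def ray(s,u,v):
    M,e,f=cam(s); d=M@np.array([(u-s['cx'])/f,-(v-s['cy'])/f,-1.]); return e,d
def onz(s,u,v,z):
    e,d=ray(s,u,v); return e+d*(z-e[2])/d[2]
def pts(s):
    M,e,f=cam(s); v,u=np.mgrid[:480,:640]; d=s['depth']
    P=np.stack([(u-s['cx'])/f*d,-(v-s['cy'])/f*d,-d],-1)
    return P@M.T+e
def proj(s,P):
    M,e,f=cam(s); p=(np.asarray(P)-e)@M
    return s['cx']+f*p[...,0]/-p[...,2], s['cy']-f*p[...,1]/-p[...,2]
E
python3 - <<'E'
from h import *
for n in('top','scene'):
    s=snap(n); cv2.imwrite(f'pics/{n}0.png',s['frame'][...,::-1])
    print({k:v for k,v in s.items() if k not in('frame','depth')})
print(env.get_state(),env.tip_reach)
E
```

```text
pics
{'fov_y': 52.74382251431343, 'cx': 320.33404167717964, 'cy': 234.05103710588105, 'eye': array([ 0.41247882, -0.03943959,  0.97754646]), 'attitude': array([ 0.70638468,  0.05995877, -0.07029997, -0.70177172])}
{'fov_y': 50.85691343752995, 'cx': 324.7985557436128, 'cy': 231.57811135434144, 'eye': array([ 1.17292427, -0.4176914 ,  0.63217059]), 'attitude': array([0.78642306, 0.36810727, 0.21069673, 0.44904643])}
{'time': 0.1, 'joint_pos': array([ 1.28941497e+00,  4.80791619e-01,  1.59682228e+00, -1.17310143e-05,
        1.06507565e+00, -4.66071267e-02]), 'joint_velocities': array([ 0.00033048, -0.00069252, -0.00116396, -0.00028389, -0.00166899,
       -0.00058168]), 'effort': array([ 6.30709019e-04, -9.52266669e+01, -4.31038857e+01, -9.98668907e-05,
        5.18211251e-03, -2.83180805e-05]), 'position': array([0.1510926 , 0.63182424, 0.2387177 ]), 'tcp_rot': array([-0.55488782,  0.55534527,  0.43768848, -0.43831488]), 'wrist_force': array([ 0.46994208, -0.91849896,  0.78224146]), 'wrist_torque': array([0.00091832, 0.00621357, 0.01422103]), 'opening': 0.08552237471226845} 0.008
```

View pics/top0.png

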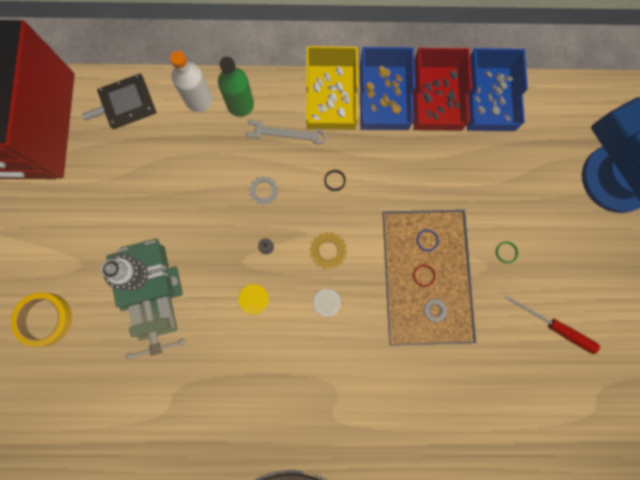

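View pics/scene0.png

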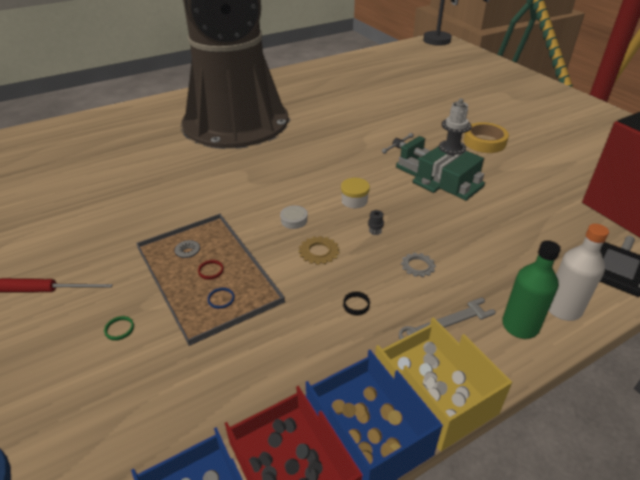

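The top view shows the hub at (115,268), the black spacer at (335,180) and the cog at (263,190). The tray holds blue (428,240), red (424,275) and the lockring (436,310). Ring-shaped candidates for red_spacer are red (424,275), blue (428,240), green (507,252) and black (335,180). The one at (424,275) is meant, because it is red and lies in the tray. I'll segment the parts and confirm with a crop.

```bash
cat > seg.py <<'E'
from h import *
rois={'top':dict(black=(335,180),cog=(263,190),red=(424,275),blue=(428,240),lock=(436,310)),
'scene':dict(black=(357,303),cog=(418,264),red=(211,269),blue=(221,298),lock=(187,248))}
def center(s,name,c,w=24):
    u,v=c; im=s['frame'][v-w:v+w,u-w:u+w]
    lab=cv2.cvtColor(im,cv2.COLOR_RGB2LAB).astype(float)
    # Background colour = robust border model; difference of colour
    b=np.concatenate([lab[:3].reshape(-1,3),lab[-3:].reshape(-1,3),lab[:,:3].reshape(-1,3),lab[:,-3:].reshape(-1,3)])
    C=np.cov(b.T)+np.eye(3)*9; d=lab-np.median(b,0)
    m=np.sqrt(np.einsum('ijk,kl,ijl->ij',d,np.linalg.inv(C),d))
    m8=np.clip(m*12,0,255).astype(np.uint8)
    t,bw=cv2.threshold(m8,0,255,cv2.THRESH_OTSU)
    cs,_=cv2.findContours(bw,cv2.RETR_EXTERNAL,cv2.CHAIN_APPROX_NONE)
    k=max(cs,key=lambda c:cv2.contourArea(cv2.convexHull(c)))
    e=cv2.fitEllipse(cv2.convexHull(k)) if len(cv2.convexHull(k))>5 else cv2.fitEllipse(k)
    o=cv2.cvtColor(bw,cv2.COLOR_GRAY2BGR); cv2.ellipse(o,e,(0,0,255),1)
    return np.array(e[0])+[u-w,v-w],e[1],np.hstack([cv2.resize(x,None,fx=3,fy=3,interpolation=2) for x in(im[...,::-1],o)])
def tri(s1,p1,s2,p2):
    (a,d),(b,g)=ray(s1,*p1),ray(s2,*p2)
    t=np.linalg.lstsq(np.stack([d,-g],1),b-a,rcond=None)[0]
    x,y=a+d*t[0],b+g*t[1]; return (x+y)/2,np.linalg.norm(x-y)
E
python3 - <<'E'
from seg import *
S={n:dict(np.load(f'pics/{n}.npz')) for n in('top','scene')}
rows=[]
for k in rois['top']:
    r={n:center(S[n],k,rois[n][k]) for n in S}
    rows.append(np.hstack([r['top'][2],r['scene'][2]]))
    p,g=tri(S['top'],r['top'][0],S['scene'][ ...] if 0 else S['scene'],r['scene'][0])
    q=onz(S['top'],*r['top'][0],p[2])
    print(k,r['top'][0].round(1),np.round(r['top'][1],1),r['scene'][0].round(1),np.round(r['scene'][1],1),'xyz mm',(p*1e3).round(1),'gap',round(g*1e3,1))
    mm=[(onz(S[n],*r[n][0],.008)*1e3).round(1)[:2] for n in S]; print('  on z=8:',mm)
cv2.imwrite('pics/seg.png',cv2.resize(np.vstack(rows),None,fx=.8,fy=.8))
E
```

```text
black [334.5 180. ] [21.8 22.1] [356.1 303. ] [24.1 27.3] xyz mm [709.2 -83.2   3. ] gap 2.1
  on z=8: [array([708.2, -82. ]), array([712.5, -86.8])]
cog [263.1 190.1] [27.8 28.9] [418.  264.4] [23.2 34.5] xyz mm [686.5  65.6   1. ] gap 1.8
  on z=8: [array([685.1,  65.6]), array([691.6,  59.3])]
red [423.9 275.1] [22.8 23.6] [210.3 269.3] [20.3 26.7] xyz mm [ 511.  -263.9    4.5] gap 1.9
  on z=8: [array([ 511. , -262.2]), array([ 514.2, -265.6])]
blue [427.3 239.8] [22.2 23.3] [220.3 297.5] [21.3 28.3] xyz mm [ 583.5 -273.4    3.9] gap 2.0
  on z=8: [array([ 583.2, -271.5]), array([ 586.9, -275.3])]
lock [435.3 310. ] [22.8 23.9] [186.7 248.5] [17.1 25.6] xyz mm [ 441.4 -283.     9.3] gap 1.7
  on z=8: [array([ 441.8, -282.5]), array([ 439.3, -283.4])]
```

View pics/seg.png

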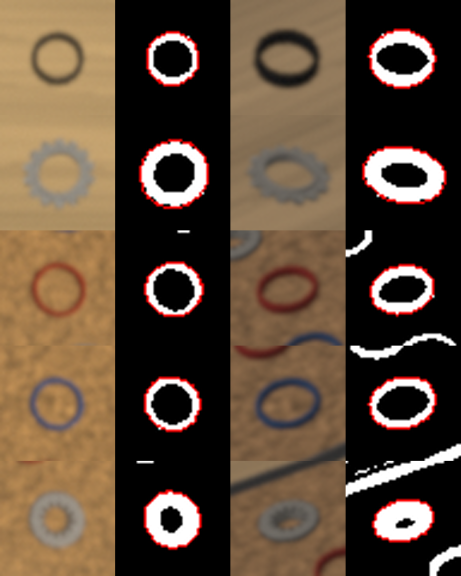

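The crops confirm the five parts: the black ring, the steel cog, the red and blue rings on the cork, and the lockring. The triangulated heights all come out 2–4 mm low, which is about the calibration tolerance. Next are the hub, the tool axes and the depth check.

```bash
python3 - <<'E'
from h import *
S={n:dict(np.load(f'pics/{n}.npz')) for n in('top','scene')}
print(rot(env.get_state()['tcp_rot']).as_matrix().round(3))
for n,pp in (('top',[(335,170),(111,269),(122,269),(436,302),(400,300),(300,210)]),('scene',[(459,104),(455,125),(455,150),(380,250)])):
    P=pts(S[n]); 
    for u,v in pp: print(n,u,v,(P[v,u]*1e3).round(0))
a=S['top']['frame'][220:320,65:195]; b=S['scene']['frame'][85:185,395:525]
cv2.imwrite('pics/hub.png',np.hstack([cv2.resize(x,None,fx=3,fy=3,interpolation=2) for x in(a,b)])[...,::-1])
# depth-based hub
for n in S:
    P=pts(S[n])
    for lo,hi in((.141,.149),(.152,.176),(.177,.182),(.178,.20)):
        m=(P[...,2]>lo)&(P[...,2]<hi)&(P[...,1]>.2)&(P[...,1]<.5)&(P[...,0]>.4)&(P[...,0]<.7)
        if m.sum(): q=P[m]*1e3; print(n,lo,m.sum(),q.mean(0).round(1),q.min(0).round(0),q.max(0).round(0))
E
```

```text
[[ 0.233 -0.    -0.973]
 [ 0.973 -0.001  0.233]
 [-0.001 -1.     0.   ]]
top 335 170 [729. -83.  11.]
top 111 269 [499. 288. 191.]
top 122 269 [501. 277. 175.]
top 436 302 [ 457. -283.   12.]
top 400 300 [ 461. -214.    1.]
top 300 210 [646. -11.  -2.]
scene 459 104 [506. 285. 185.]
scene 455 125 [514. 275. 145.]
scene 455 150 [520. 282.  88.]
scene 380 250 [618.  29.  -0.]
top 0.141 101 [497.5 282.  146.5] [474. 272. 141.] [522. 310. 149.]
top 0.152 156 [497.3 283.7 166.6] [483. 274. 153.] [516. 307. 176.]
top 0.177 121 [499.7 292.8 179.1] [485. 275. 177.] [515. 309. 182.]
top 0.178 197 [499.7 292.1 184.1] [485. 275. 178.] [515. 309. 197.]
scene 0.141 120 [509.8 281.6 145.9] [479. 268. 141.] [524. 310. 149.]
scene 0.152 202 [509.2 282.8 164.6] [486. 272. 152.] [519. 306. 176.]
scene 0.177 66 [504.4 286.5 179.6] [486. 273. 177.] [518. 307. 182.]
scene 0.178 108 [503.8 287.5 183.5] [486. 273. 178.] [518. 307. 194.]
```

View pics/hub.png

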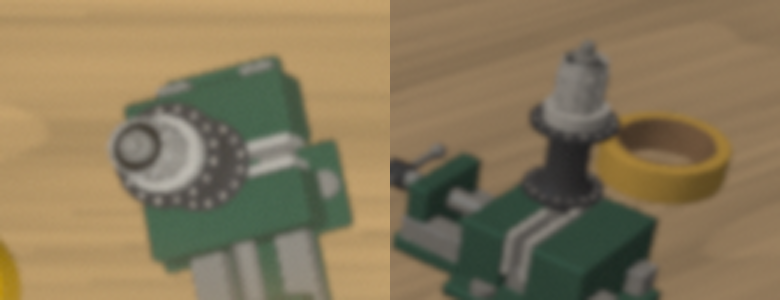

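```bash
cat > hub.py <<'E'
from h import *
from scipy.optimize import least_squares
def fit(q,r):
    return least_squares(lambda c:np.hypot(q[:,0]-c[0],q[:,1]-c[1])-r,[500,290],loss='soft_l1',f_scale=1.).x
if __name__=='__main__':
  S={n:dict(np.load(f'pics/{n}.npz')) for n in('top','scene')}
  for n in S:
    P=pts(S[n])*1e3; X,Y,Z=P[...,0],P[...,1],P[...,2]
    near=np.hypot(X-501,Y-291)<45
    q=P[near&(Z>153)&(Z<173)]; print(n,'post r17',fit(q,17),len(q), 'std',np.std(np.hypot(*(q[:,:2]-fit(q,17)).T)))
    q=P[near&(Z>90)&(Z<135)]; print(' flange z',len(q))
    q=P[near&(Z>187)]; print(' axle',np.median(q,0),q[:,2].max(),len(q))
    # black post etc: image-based outline
  # bench height bias
    m=(Z<30)&(np.abs(X-600)<40)&(np.abs(Y-150)<60); print(' bench z',np.median(Z[m]))
E
python3 hub.py
```

```text
top post r17 [500.48320001 294.21730081] 100 std 0.9325889621779716
 flange z 52
 axle [498.97028038 291.94031957 192.56158359] 196.77916442085984 45
 bench z -1.0976664251368118
scene post r17 [500.15795282 291.34466383] 159 std 1.385228011946591
 flange z 270
 axle [502.80921677 289.07486044 190.99359134] 194.19320970393213 22
 bench z -1.7257663604895446
```

send_rows --pt "0 0 -0.19 0 0 0 -1" --pt "0 0 -0.19 0 0 0 -1" --pt "0 0 -0.19 0 0 0 -1" --pt "0 0 -0.19 0 0 0 -1" --pt "0 0 -0.19 0 0 0 -1" --pt "0 0 -0.19 0 0 0 -1"

```text
time: 0.6
position: [0.3745, 0.5783, 0.239]
tcp_rot: [-0.555, 0.555, 0.438, -0.438]
wrist_force: [-0.6, 0.2, -1.0]
opening: 0.0853
```

send_rows --pt "0 0 0 0 -0.075 0 -1" --pt "0 0 0 0 -0.075 0 -1" --pt "-0.184 0 -0.093 0 0 0 -1" --pt "-0.184 0 -0.093 0 0 0 -1" --pt "-0.184 0 -0.093 0 0 0 -1" --pt "-0.184 0 -0.093 0 0 0 -1" --pt "-0.184 0 -0.093 0 0 0 -1" --pt "-0.184 0 -0.093 0 0 0 -1"

```text
time: 1.27
position: [0.4851, 0.3565, 0.2391]
tcp_rot: [0.5, -0.5, -0.5, 0.5]
wrist_force: [0.9, -0.3, -0.4]
opening: 0.0856
```

send_rows --pt "-0.184 0 -0.093 0 0 0 -0.4" --pt "-0.184 0 -0.093 0 0 0 -0.4" --pt "-0.184 0 -0.093 0 0 0 -0.4" --pt "-0.184 0 -0.093 0 0 0 -0.4" --pt "-0.184 0 -0.093 0 0 0 -0.4" --pt "-0.184 0 -0.093 0 0 0 -0.4" --pt "-0.184 0 -0.093 0 0 0 -0.4" --pt "-0.184 0 -0.093 0 0 0 -0.4"

```text
time: 1.93
position: [0.6341, 0.0621, 0.2391]
tcp_rot: [0.5, -0.5, -0.5, 0.5]
wrist_force: [0.8, 0.8, 0.2]
opening: 0.0598
```

send_rows --pt "-0.1825 0 -0.095 0 0 0 -0.4" --pt "-0.1825 0 -0.095 0 0 0 -0.4" --pt "-0.1825 0 -0.095 0 0 0 -0.4" --pt "-0.1825 0 -0.095 0 0 0 -0.4" --pt "0 0.2 0 0 0 0 -0.4" --pt "0 0.2 0 0 0 0 -0.4" --pt "0 0.2 0 0 0 0 -0.4" --pt "0 0.1 0 0 0 0 -0.4"

```text
time: 2.6
position: [0.7071, -0.0819, 0.094]
tcp_rot: [0.502, -0.498, -0.499, 0.501]
wrist_force: [-0.8, 0.5, -1.2]
opening: 0.0597
```

```bash
python3 - <<'E'
from h import *
print(env.get_state()['position'],env.get_state()['opening'])
o=[]
for n in('top','scene'):
    s=snap(n); p=env.get_state()['position']
    im=s['frame'].copy()
    for q,c in((p,(255,0,0)),(p-[0,0,.008],(0,255,0)),([p[0],p[1],0.],(0,0,255))):
        u,v=proj(s,np.array(q)); cv2.circle(im,(int(round(u)),int(round(v))),1,c,-1)
    u,v=map(int,proj(s,p)); o.append(cv2.resize(im[v-60:v+60,u-65:u+65],None,fx=3,fy=3,interpolation=2))
cv2.imwrite('pics/b1.png',np.hstack(o)[...,::-1])
E
```

```text
[ 0.70714095 -0.08186325  0.09397796] 0.05969518058091175
```

View pics/b1.png

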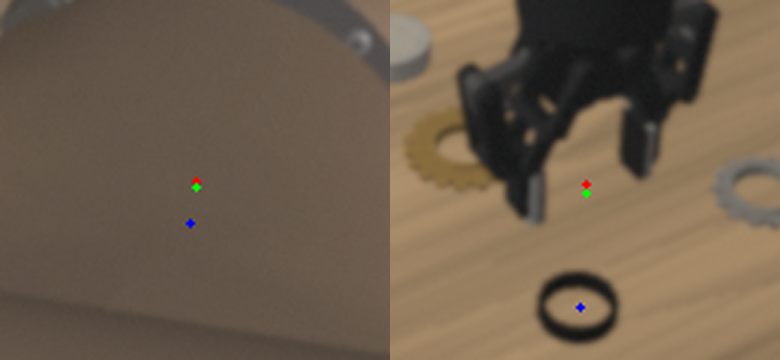

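The scene crop shows the fingertips straddling the projected TCP and the black ring at crop (578,306). The TCP foot falls on the ring centre, so camera and robot agree to about 1–2 mm. Going down.

send_rows --pt "-0.005 0 -0.01 0 0 0 -0.4" --pt "0 0.2 0 0 0 0 -0.4" --pt "0 0.15 0 0 0 0 -0.4" --pt "0 0.06 0 0 0 0 -0.4" --pt "0 0 0 0 0 0 -0.4" --pt "0 0 0 0 0 0 -0.4"

```text
time: 3.2
position: [0.7129, -0.0829, 0.019]
tcp_rot: [-0.499, 0.5, 0.501, -0.5]
wrist_force: [0.7, -0.6, 0.6]
opening: 0.0597
```

send_rows --pt "0 0.01 0 0 0 0 -0.4" --pt "0 0 0 0 0 0 -0.4"

```text
time: 3.37
position: [0.7133, -0.083, 0.0175]
tcp_rot: [-0.499, 0.501, 0.501, -0.5]
wrist_force: [-0.4, -0.4, -0.3]
opening: 0.0599
```

```bash
python3 - <<'E'
from h import *
s=snap('scene'); st=env.get_state(); p=st['position']; print(p,st['wrist_force'])
u,v=map(int,proj(s,p)); cv2.imwrite('pics/b2.png',cv2.resize(s['frame'][v-50:v+40,u-60:u+60],None,fx=5,fy=5,interpolation=2)[...,::-1])
E
```

```text
[ 0.71304415 -0.08299678  0.01722183] [ 0.16596239 -0.67269441  1.33893136]
```

View pics/b2.png

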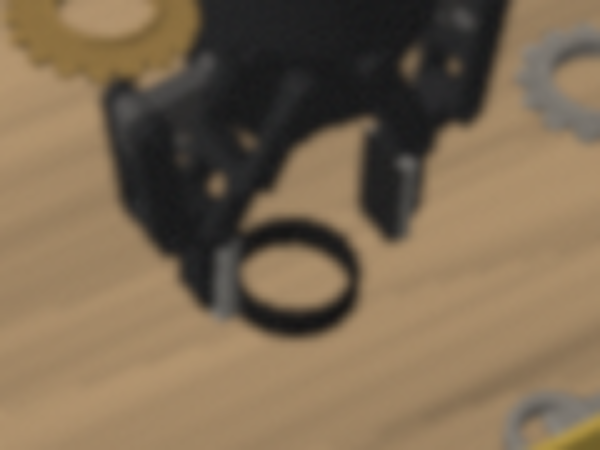

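The crop shows the left pad beside the black ring at (297,275), which is centred within about 1 mm of the TCP foot. The tips are still above the ring's top edge, so I go 9 mm lower and close.

send_rows --pt "0 0.03 0 0 0 0 -0.4" --pt "0 0.015 0 0 0 0 -0.4" --pt "0 0 0 0 0 0 -0.4" --pt "0 0 0 0 0 0 1" --pt "0 0 0 0 0 0 1" --pt "0 0 0 0 0 0 1" --pt "0 0 0 0 0 0 1" --pt "0 0 0 0 0 0 1"

```text
time: 4.08
position: [0.7117, -0.0828, 0.0067]
tcp_rot: [0.5, -0.5, -0.5, 0.5]
wrist_force: [-2.8, 0.4, 5.8]
opening: 0.0434
```

send_rows --pt "0 0 0 0 0 0 1" --pt "0 0 0 0 0 0 1" --pt "0 -0.1 0 0 0 0 1" --pt "0 -0.15 0 0 0 0 1" --pt "0 -0.1 0 0 0 0 1" --pt "0 0 0 0 0 0 1"

```text
time: 4.58
position: [0.7145, -0.0832, 0.081]
tcp_rot: [-0.498, 0.502, 0.501, -0.499]
wrist_force: [2.3, 0.0, 0.2]
opening: 0.0434
```

```bash
python3 - <<'E'
from h import *
s=snap('scene'); st=env.get_state(); p=st['position']; print(p,st['wrist_force'],st['opening'])
u,v=map(int,proj(s,p)); print(proj(s,p)); cv2.imwrite('pics/b3.png',cv2.resize(s['frame'][v-50:v+40,u-60:u+60],None,fx=5,fy=5,interpolation=2)[...,::-1])
E
```

```text
[ 0.71353489 -0.08307067  0.07890766] [ 0.25616039 -0.42873034 -0.62306256] 0.04343531120612736
(np.float64(360.22091489692997), np.float64(271.78957191294614))
```

View pics/b3.png

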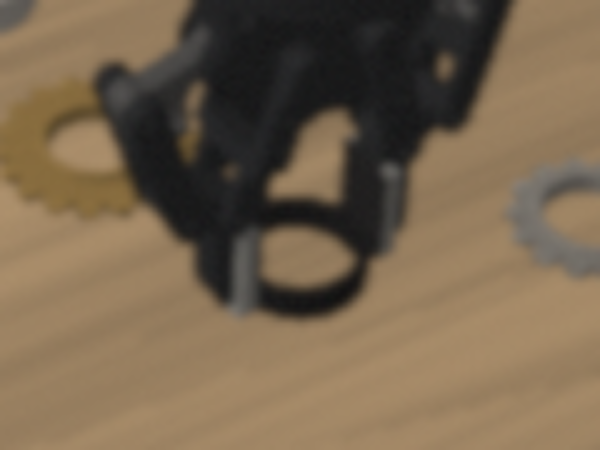

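Black spacer is held (opening reading 43.4 mm steady after the lift). Moving to above the hub.

send_rows --pt "0 -0.2 0 0 0 0 1" --pt "0 -0.2 0 0 0 0 1" --pt "0 -0.2 0 0 0 0 1" --pt "0.1705 -0.1 0.0975 0 0 0 1" --pt "0.1705 0 0.0975 0 0 0 1" --pt "0.1705 0 0.0975 0 0 0 1" --pt "0.1705 0 0.0975 0 0 0 1" --pt "0.1705 0 0.0975 0 0 0 1"

```text
time: 5.3
position: [0.6137, 0.0869, 0.2144]
tcp_rot: [0.5, -0.5, -0.5, 0.5]
wrist_force: [1.4, 0.7, -1.2]
opening: 0.0435
```

send_rows --pt "0.1705 0 0.0975 0 0 0 1" --pt "0.1705 0 0.0975 0 0 0 1" --pt "0.1705 0 0.0975 0 0 0 1" --pt "0.1705 0 0.0975 0 0 0 1" --pt "0.1705 0 0.0975 0 0 0 1" --pt "0.1705 0 0.0975 0 0 0 1" --pt "0 0 0 0 0 0 1" --pt "0 0 0 0 0 0 1"

```text
time: 5.97
position: [0.4966, 0.2918, 0.2144]
tcp_rot: [0.499, -0.499, -0.501, 0.502]
wrist_force: [0.2, -0.4, 1.3]
opening: 0.0439
```

```bash
cat > look.py <<'E'
import sys
from h import *
def look(name,h=0,w=60,z=5,view=True):
    s=snap('scene'); st=env.get_state(); p=st['position']; print('tcp',p.round(4),'F',st['wrist_force'].round(1),'op',round(st['opening'],4))
    q=np.array([.5003,.292,.187]); print('tcp px',np.round(proj(s,p),1),'hub187 px',np.round(proj(s,q),1))
    u,v=map(int,proj(s,q)); u0,v0=u-60,v-55; 
    if view: cv2.imwrite(f'pics/{name}.png',cv2.resize(s['frame'][v0:v0+90,u0:u0+120],None,fx=5,fy=5,interpolation=2)[...,::-1]); print('crop origin',u0,v0)
    return s,st
if __name__=='__main__':
    s,st=look(sys.argv[1])
E
python3 look.py b4
```

```text
tcp [0.4975 0.2907 0.2145] F [0.1 0.4 0. ] op 0.0437
tcp px [461.1  87.8] hub187 px [460.2 101.3]
crop origin 400 46
```

View pics/b4.png

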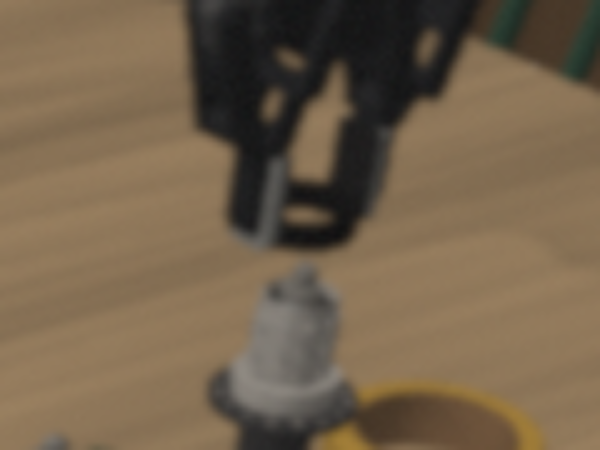

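```bash
cat > ringfit.py <<'E'
from h import *
from scipy.optimize import least_squares
def run(zc,half=7,r=23,xmin=.511,s=None):
    s=s or dict(np.load('pics/scene.npz')); P=pts(s)*1e3
    m=(abs(P[...,2]-zc)<half)&(P[...,0]>xmin*1e3)&(np.hypot(P[...,0]-500,P[...,1]-291)<40)
    q=P[m]
    f=lambda q,r:least_squares(lambda c:np.hypot(q[:,0]-c[0],q[:,1]-c[1])-r,[500,290],loss='soft_l1',f_scale=1.)
    a=f(q,r); print('ring',len(q),a.x.round(1),'z',q[:,2].min().round(1),q[:,2].max().round(1),'rms',np.sqrt(np.mean(a.fun**2)).round(2))
    m=(P[...,2]>153)&(P[...,2]<173)&(np.hypot(P[...,0]-500,P[...,1]-291)<30)
    b=f(P[m],17); print('post',m.sum(),b.x.round(1),'rms',np.sqrt(np.mean(b.fun**2)).round(2)); return a.x-b.x
if __name__=='__main__':
    print(run(214))
    s=dict(np.load('pics/scene.npz'))
    for z in(150,162,187,214): print(z,np.round(proj(s,np.array([.5003,.292,z/1e3])),1))
    g=s['frame'].astype(int).sum(-1)
    for v in(88,90,93,94,108,112,116): print(v,g[v,440:480].tolist())
    M,e,f=cam(s); j=lambda d:(np.array(proj(s,np.array([.5003,.292,.2])+d))-np.array(proj(s,np.array([.5003,.292,.2])))).round(2)
    print('px per 5mm x,y,z',j(np.array([.005,0,0])),j(np.array([0,.005,0])),j(np.array([0,0,.005])))
E
python3 ringfit.py
```

```text
ring 66 [493.1 289.9] z 207.2 218.7 rms 1.51
post 157 [500.2 291.4] rms 1.44
[-7.09150621 -1.49759735]
150 [457.1 118.2]
162 [458.1 112.8]
187 [460.2 101.3]
214 [462.5  88.4]
88 [350, 349, 346, 332, 290, 216, 138, 95, 91, 89, 90, 122, 192, 240, 239, 209, 208, 235, 267, 283, 288, 281, 259, 221, 190, 157, 117, 83, 68, 65, 72, 82, 127, 188, 243, 290, 314, 324, 322, 324]
90 [349, 351, 350, 343, 313, 248, 169, 120, 96, 86, 88, 147, 219, 247, 229, 187, 154, 170, 196, 213, 218, 219, 214, 203, 185, 156, 119, 80, 66, 69, 105, 172, 243, 286, 307, 322, 329, 330, 336, 337]
93 [339, 339, 339, 340, 339, 332, 319, 301, 276, 249, 238, 256, 271, 252, 204, 149, 96, 70, 61, 68, 69, 59, 56, 61, 62, 61, 60, 59, 85, 136, 212, 284, 328, 343, 345, 345, 343, 342, 341, 340]
94 [342, 345, 343, 340, 340, 332, 327, 320, 309, 298, 289, 293, 284, 251, 204, 154, 114, 98, 89, 87, 78, 70, 74, 70, 72, 79, 101, 118, 154, 209, 274, 318, 337, 340, 343, 337, 339, 338, 336, 334]
108 [357, 356, 357, 357, 357, 359, 354, 352, 355, 355, 360, 371, 381, 384, 383, 381, 382, 371, 352, 332, 311, 293, 270, 255, 247, 250, 268, 308, 342, 353, 355, 354, 353, 351, 351, 352, 348, 349, 349, 349]
112 [349, 346, 349, 347, 349, 351, 352, 352, 350, 347, 353, 361, 356, 361, 370, 370, 365, 349, 335, 329, 325, 319, 303, 275, 266, 274, 277, 295, 325, 340, 346, 350, 349, 355, 352, 357, 357, 359, 360, 361]
116 [357, 358, 357, 355, 354, 352, 356, 363, 370, 374, 366, 362, 367, 370, 370, 359, 343, 332, 328, 324, 301, 280, 264, 273, 288, 286, 300, 329, 348, 352, 354, 354, 348, 350, 352, 350, 349, 349, 351, 351]
px per 5mm x,y,z [1.74 0.94] [ 1.91 -0.56] [ 0.44 -2.39]
```

```bash
cat > rimfit.py <<'E'
from h import *
from scipy.optimize import least_squares
def circ(q,r): 
    a=least_squares(lambda c:np.hypot(q[:,0]-c[0],q[:,1]-c[1])-r,[500,290],loss='soft_l1',f_scale=1.); return a.x.round(1),a.fun.round(1)
if __name__=='__main__':
    s=dict(np.load('pics/scene.npz')); P=pts(s)*1e3
    for v in range(86,95): print(v,[tuple(P[v,u].round(0).astype(int)) for u in range(456,473,3)])
    g=s['frame'].astype(float).sum(-1); E=[]
    for u in range(456,468):
        for v in range(91,100):
            if g[v,u]<200<=g[v+1,u]: E.append((u,v+(200-g[v,u])/(g[v+1,u]-g[v,u]))); break
    print(np.round(E,1).tolist())
    for zb in(206,207.8,209):
        q=np.array([onz(s,u,v,zb/1e3)*1e3 for u,v in E]); print(zb,circ(q,23))
    print('hub post front',[tuple(P[v,u].round(0).astype(int)) for v in(106,110,114) for u in (454,457,460,463)])
E
python3 rimfit.py
```

```text
86 [(np.int64(505), np.int64(268), np.int64(226)), (np.int64(480), np.int64(302), np.int64(209)), (np.int64(484), np.int64(306), np.int64(210)), (np.int64(491), np.int64(308), np.int64(212)), (np.int64(498), np.int64(309), np.int64(214)), (np.int64(506), np.int64(308), np.int64(217))]
87 [(np.int64(507), np.int64(267), np.int64(225)), (np.int64(483), np.int64(300), np.int64(208)), (np.int64(486), np.int64(305), np.int64(208)), (np.int64(489), np.int64(310), np.int64(209)), (np.int64(499), np.int64(308), np.int64(213)), (np.int64(508), np.int64(306), np.int64(217))]
88 [(np.int64(507), np.int64(267), np.int64(223)), (np.int64(148), np.int64(648), np.int64(0)), (np.int64(151), np.int64(658), np.int64(-1)), (np.int64(490), np.int64(309), np.int64(207)), (np.int64(500), np.int64(307), np.int64(211)), (np.int64(514), np.int64(301), np.int64(218))]
89 [(np.int64(148), np.int64(637), np.int64(-1)), (np.int64(154), np.int64(643), np.int64(0)), (np.int64(158), np.int64(651), np.int64(0)), (np.int64(162), np.int64(660), np.int64(-1)), (np.int64(514), np.int64(292), np.int64(218)), (np.int64(51
[... 1871 characters left out ...]
4]))
209 (array([496.4, 287.7]), array([-0.1, -0.1, -0.3, -0.1,  0.2,  0.2,  0.2,  0.3,  0.4,  0.1, -0.3,
       -0.4]))
hub post front [(np.int64(502), np.int64(276), np.int64(181)), (np.int64(504), np.int64(282), np.int64(181)), (np.int64(509), np.int64(285), np.int64(182)), (np.int64(511), np.int64(291), np.int64(181)), (np.int64(504), np.int64(275), np.int64(174)), (np.int64(510), np.int64(278), np.int64(176)), (np.int64(513), np.int64(283), np.int64(176)), (np.int64(515), np.int64(288), np.int64(175)), (np.int64(505), np.int64(276), np.int64(166)), (np.int64(511), np.int64(279), np.int64(167)), (np.int64(514), np.int64(283), np.int64(168)), (np.int64(516), np.int64(290), np.int64(166))]
```

Both measures put the ring at about (494, 290) mm against the post at (500.2, 291.4), 3.4 mm behind the TCP in x. That matches the pick-up geometry, so I shift by (+6, +1.5) mm and lower carefully.

send_rows --pt "0.0075 0 -0.03 0 0 0 1" --pt "0 0 0 0 0 0 1" --pt "0 0.05 0 0 0 0 1" --pt "0 0.03 0 0 0 0 1" --pt "0 0 0 0 0 0 1" --pt "0 0 0 0 0 0 1"

```text
time: 6.52
position: [0.5039, 0.2911, 0.1983]
tcp_rot: [0.5, -0.5, -0.499, 0.501]
wrist_force: [0.5, 0.6, 0.3]
opening: 0.0435
```

send_rows --pt "0 0.02 0 0 0 0 1" --pt "0 0.02 0 0 0 0 1" --pt "0 0.02 0 0 0 0 1" --pt "0 0 0 0 0 0 1"

```text
time: 6.85
position: [0.5037, 0.2916, 0.1863]
tcp_rot: [0.5, -0.5, -0.5, 0.501]
wrist_force: [-0.4, 0.2, -0.5]
opening: 0.0437
```

send_rows --pt "0 0.03 0 0 0 0 1" --pt "0 0.03 0 0 0 0 1" --pt "0 0.02 0 0 0 0 1" --pt "0 0 0 0 0 0 1"

```text
time: 7.18
position: [0.5036, 0.2915, 0.1701]
tcp_rot: [0.5, -0.5, -0.5, 0.501]
wrist_force: [-1.4, 0.9, -0.5]
opening: 0.0435
```

send_rows --pt "0 0.03 0 0 0 0 1" --pt "0 0.02 0 0 0 0 1" --pt "0 0 0 0 0 0 1" --pt "0 0 0 0 0 0 1"

```text
time: 7.52
position: [0.504, 0.2917, 0.1609]
tcp_rot: [0.5, -0.5, -0.5, 0.5]
wrist_force: [0.4, 0.5, 0.3]
opening: 0.0438
```

send_rows --pt "0 0.01 0 0 0 0 1" --pt "0 0.006 0 0 0 0 1" --pt "0 0 0 0 0 0 1" --pt "0 0 0 0 0 0 1"

```text
time: 7.85
position: [0.5041, 0.2917, 0.158]
tcp_rot: [0.5, -0.5, -0.5, 0.5]
wrist_force: [0.1, -0.2, -0.4]
opening: 0.0433
```

send_rows --pt "0 0.006 0 0 0 0 1" --pt "0 0 0 0 0 0 1" --pt "0 0 0 0 0 0 1"

```text
time: 8.1
position: [0.5042, 0.2918, 0.1568]
tcp_rot: [-0.5, 0.5, 0.5, -0.5]
wrist_force: [-0.1, 0.6, -0.8]
opening: 0.0433
```

send_rows --pt "0 0.006 0 0 0 0 1" --pt "0 0 0 0 0 0 1" --pt "0 0 0 0 0 0 1"

```text
time: 8.35
position: [0.5042, 0.2918, 0.1566]
tcp_rot: [-0.5, 0.5, 0.5, -0.5]
wrist_force: [-5.0, -3.1, 17.4]
opening: 0.0438
```

send_rows --pt "0 0.004 0 0 0 0 1" --pt "0 0 0 0 0 0 1" --pt "0 0 0 0 0 0 1"

```text
time: 8.6
position: [0.5043, 0.2918, 0.1565]
tcp_rot: [-0.5, 0.5, 0.501, -0.5]
wrist_force: [-8.3, -3.9, 29.1]
opening: 0.0435
```

Seated: contact came at TCP z 156.6, where 156.7 was predicted. Releasing and going for the cog.

send_rows --pt "0 -0.008 0 0 0 0 -0.4" --pt "0 0 0 0 0 0 -0.4" --pt "0 0 0 0 0 0 -0.4" --pt "0 0 0 0 0 0 -0.4" --pt "0 0 0 0 0 0 -0.4" --pt "0 -0.1 0 0 0 0 -0.4" --pt "0 -0.2 0 0 0 0 -0.4" --pt "0 -0.2 0 0 0 0 -1"

```text
time: 9.27
position: [0.5031, 0.2912, 0.2562]
tcp_rot: [0.5, -0.499, -0.499, 0.501]
wrist_force: [1.7, 1.1, 0.4]
opening: 0.0702
```

send_rows --pt "-0.141 0 -0.114 0 0 0 -1" --pt "-0.141 0 -0.114 0 0 0 -1" --pt "-0.141 0 -0.114 0 0 0 -1" --pt "-0.141 0 -0.114 0 0 0 -1" --pt "-0.141 0 -0.114 0 0 0 -1" --pt "-0.141 0 -0.114 0 0 0 -1" --pt "-0.141 0 -0.114 0 0 0 -1" --pt "-0.141 0 -0.114 0 0 0 -1"

```text
time: 9.93
position: [0.6875, 0.0646, 0.2561]
tcp_rot: [0.5, -0.5, -0.5, 0.5]
wrist_force: [0.6, 0.8, -1.0]
opening: 0.0852
```

```bash
python3 look.py c1; python3 - <<'E'
from h import *
from seg import *
s=snap('top'); print(env.get_state()['position'])
a=cv2.resize(s['frame'][225:305,65:185],None,fx=5,fy=5,interpolation=2)[...,::-1]; b=cv2.imread('pics/c1.png')
cv2.imwrite('pics/c1b.png',cv2.resize(np.vstack([a,b]),None,fx=.7,fy=.7))
E
```

```text
tcp [0.6913 0.0595 0.256 ] F [-0.6 -5.9 -1.2] op 0.0857
tcp px [437.7 142.3] hub187 px [460.2 101.3]
crop origin 400 46
[0.6894947  0.06187291 0.25565977]
```

View pics/c1b.png

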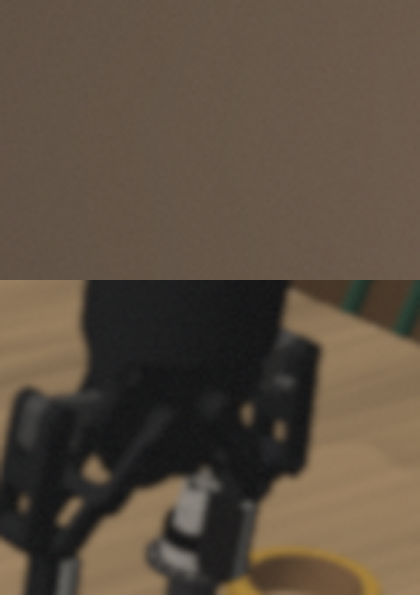

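The black ring sits low on the hub at (180,535), behind the gripper. Descending on the cog.

send_rows --pt "0 0.2 0 0 0 0 -0.8" --pt "0 0.2 0 0 0 0 -0.8" --pt "0 0.2 0 0 0 0 -0.8" --pt "0 0.2 0 0 0 0 -0.8" --pt "0 0.2 0 0 0 0 -0.8" --pt "0 0.1 0 0 0 0 -0.8" --pt "0 0 0 0 0 0 -0.8" --pt "0 0 0 0 0 0 -0.8"

```text
time: 10.7
position: [0.6859, 0.0665, 0.0356]
tcp_rot: [0.5, -0.499, -0.5, 0.501]
wrist_force: [-0.4, 0.3, 0.3]
opening: 0.0767
```

send_rows --pt "0 0 0 0 0 0 -0.8" --pt "0 0 0 0 0 0 -0.8"

```text
time: 10.87
position: [0.6882, 0.0665, 0.0387]
tcp_rot: [-0.499, 0.501, 0.501, -0.499]
wrist_force: [0.1, 0.1, 0.4]
opening: 0.0768
```

send_rows --pt "0 0.1 0 0 0 0 -0.8" --pt "0 0.03 0 0 0 0 -0.8" --pt "0 0.02 0 0 0 0 -0.8" --pt "0 0 0 0 0 0 -0.8" --pt "0 0 0 0 0 0 -0.8" --pt "0 0 0 0 0 0 -0.8"

```text
time: 11.37
position: [0.6872, 0.0663, 0.0073]
tcp_rot: [-0.5, 0.5, 0.5, -0.5]
wrist_force: [0.0, 0.5, 0.1]
opening: 0.0771
```

send_rows --pt "0 0.01 0 0 0 0 -0.8" --pt "0 0 0 0 0 0 -0.8" --pt "0 0 0 0 0 0 -0.8"

```text
time: 11.62
position: [0.6868, 0.0663, 0.0045]
tcp_rot: [-0.5, 0.5, 0.5, -0.5]
wrist_force: [-0.2, 0.4, 0.4]
opening: 0.077
```

Close and lift a little.

send_rows --pt "0 0 0 0 0 0 1" --pt "0 0 0 0 0 0 1" --pt "0 0 0 0 0 0 1" --pt "0 0 0 0 0 0 1" --pt "0 0 0 0 0 0 1" --pt "0 0 0 0 0 0 1"

```text
time: 12.12
position: [0.6869, 0.0663, 0.0056]
tcp_rot: [-0.5, 0.5, 0.5, -0.5]
wrist_force: [-5.1, -0.4, 17.2]
opening: 0.0582
```

send_rows --pt "0 -0.1 0 0 0 0 1" --pt "0 -0.2 0 0 0 0 1" --pt "0 -0.1 0 0 0 0 1" --pt "0 0 0 0 0 0 1" --pt "0 0 0 0 0 0 1"

```text
time: 12.53
position: [0.6876, 0.0664, 0.0858]
tcp_rot: [-0.499, 0.5, 0.501, -0.5]
wrist_force: [0.3, 1.1, -0.6]
opening: 0.0577
```

```bash
python3 - <<'E'
from h import *
s=snap('scene'); st=env.get_state(); p=st['position']; print(p,st['wrist_force'],st['opening'])
u,v=map(int,proj(s,p)); print(proj(s,p)); cv2.imwrite('pics/d1.png',cv2.resize(s['frame'][v-50:v+40,u-60:u+60],None,fx=5,fy=5,interpolation=2)[...,::-1])
E
```

```text
[0.68663438 0.06632215 0.0844239 ] [-0.79290193  0.15988223 -1.24976261] 0.05758158789857377
(np.float64(424.6544254140008), np.float64(228.71040303358726))
```

View pics/d1.png

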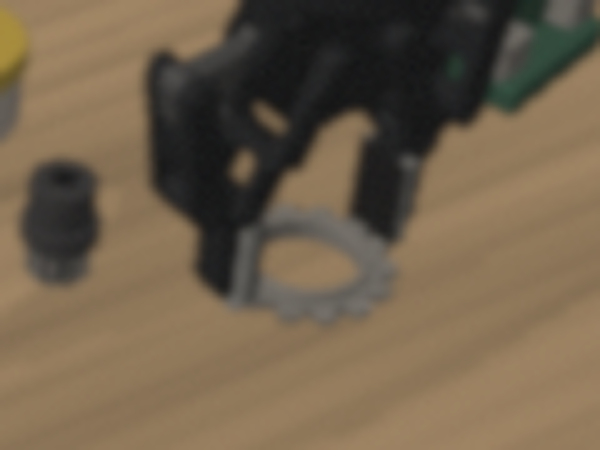

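The cog is held level. Its hole is at crop (310,262), and the tool and tub are undisturbed. The cog's triangulated x (686.5) is within 0.3 mm of the TCP's. Carrying it to the hub.

send_rows --pt "0 -0.2 0 0 0 0 1" --pt "0 -0.2 0 0 0 0 1" --pt "0 -0.2 0 0 0 0 1" --pt "0.141 -0.06 0.116 0 0 0 1" --pt "0.141 0 0.116 0 0 0 1" --pt "0.141 0 0.116 0 0 0 1" --pt "0.141 0 0.116 0 0 0 1" --pt "0.141 0 0.116 0 0 0 1"

```text
time: 13.25
position: [0.5687, 0.2079, 0.2149]
tcp_rot: [0.5, -0.5, -0.499, 0.501]
wrist_force: [0.4, -0.3, -1.1]
opening: 0.0577
```

send_rows --pt "0.141 0 0.116 0 0 0 1" --pt "0.141 0 0.116 0 0 0 1" --pt "0.141 0 0.116 0 0 0 1" --pt "0 0 0 0 0 0 1" --pt "0 0 0 0 0 0 1" --pt "0 0 0 0 0 0 1" --pt "0 0 0 0 0 0 1" --pt "0 0 0 0 0 0 1"

```text
time: 13.92
position: [0.5015, 0.2908, 0.2159]
tcp_rot: [0.5, -0.5, -0.5, 0.5]
wrist_force: [0.3, 0.2, -0.3]
opening: 0.0582
```

```bash
python3 look.py d2; python3 - <<'E'
from h import *
from ringfit import run
s=dict(np.load('pics/scene.npz'));P=pts(s)*1e3
for v in range(84,98,2): print(v,[tuple(int(x) for x in P[v,u].round(0)) for u in range(454,476,3)])
E
```

```text
tcp [0.5015 0.2909 0.216 ] F [-0.4  1.1 -0.6] op 0.0578
tcp px [462.7  87.8] hub187 px [460.2 101.3]
crop origin 400 46
84 [(512, 255, 236), (484, 292, 217), (486, 298, 216), (489, 303, 216), (494, 306, 218), (493, 316, 215), (500, 317, 217), (507, 317, 220)]
86 [(511, 257, 231), (482, 295, 212), (485, 300, 212), (489, 304, 212), (495, 306, 214), (502, 306, 217), (504, 313, 215), (507, 318, 216)]
88 [(512, 257, 227), (141, 648, -3), (145, 656, -3), (154, 659, 0), (495, 307, 210), (503, 307, 212), (513, 305, 217), (511, 314, 214)]
90 [(510, 259, 222), (156, 633, 0), (163, 639, 2), (160, 654, -3), (167, 660, -2), (171, 667, -2), (522, 295, 218), (519, 307, 215)]
92 [(509, 261, 217), (511, 268, 216), (515, 271, 217), (519, 275, 218), (521, 281, 217), (523, 287, 217), (522, 296, 214), (527, 299, 215)]
94 [(513, 258, 215), (514, 266, 214), (518, 270, 214), (523, 272, 216), (524, 279, 215), (525, 286, 213), (532, 287, 216), (531, 296, 213)]
96 [(180, 601, -1), (183, 610, -2), (523, 265, 213), (524, 272, 212), (528, 276, 213), (202, 638, -2), (533, 287, 212), (210, 654, -2)]
```

View pics/d2.png

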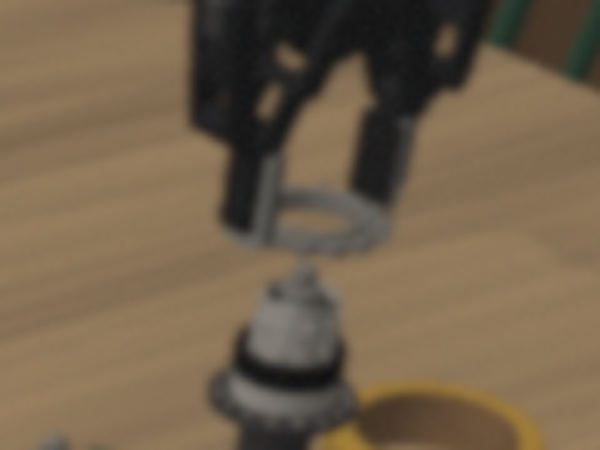

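The black ring sits on the shoulder at (289,365), and the cog hangs level above the axle, near the axis. Nudging (−0.8, +1) mm and lowering.

send_rows --pt "0.005 0.06 0.004 0 0 0 1" --pt "0 0.04 0 0 0 0 1" --pt "0 0.02 0 0 0 0 1" --pt "0 0 0 0 0 0 1" --pt "0 0.02 0 0 0 0 1" --pt "0 0.02 0 0 0 0 1" --pt "0 0 0 0 0 0 1"

```text
time: 14.55
position: [0.5, 0.2926, 0.1838]
tcp_rot: [0.5, -0.5, -0.5, 0.5]
wrist_force: [-0.3, -0.2, -0.9]
opening: 0.0577
```

send_rows --pt "0 0.02 0 0 0 0 1" --pt "0 0.02 0 0 0 0 1" --pt "0 0 0 0 0 0 1" --pt "0 0 0 0 0 0 1"

```text
time: 14.88
position: [0.5, 0.2927, 0.1762]
tcp_rot: [0.5, -0.5, -0.5, 0.5]
wrist_force: [-0.0, -0.0, -1.7]
opening: 0.0578
```

Down over the post without contact. On to the seat, expected at TCP 167.6.

send_rows --pt "0 0.02 0 0 0 0 1" --pt "0 0.015 0 0 0 0 1" --pt "0 0 0 0 0 0 1" --pt "0 0 0 0 0 0 1"

```text
time: 15.22
position: [0.5, 0.2927, 0.1692]
tcp_rot: [0.5, -0.5, -0.5, 0.5]
wrist_force: [-0.4, -0.5, -0.7]
opening: 0.0579
```

send_rows --pt "0 0.007 0 0 0 0 1" --pt "0 0 0 0 0 0 1" --pt "0 0 0 0 0 0 1"

```text
time: 15.47
position: [0.5002, 0.2928, 0.168]
tcp_rot: [-0.5, 0.5, 0.5, -0.5]
wrist_force: [-0.2, -0.5, -0.5]
opening: 0.0579
```

send_rows --pt "0 0.006 0 0 0 0 1" --pt "0 0 0 0 0 0 1" --pt "0 0 0 0 0 0 1"

```text
time: 15.72
position: [0.5003, 0.2928, 0.1676]
tcp_rot: [-0.5, 0.5, 0.5, -0.5]
wrist_force: [-3.5, -1.6, 13.2]
opening: 0.0578
```

Seated (13 N at TCP 167.6, as predicted). Releasing and going to the red spacer.

send_rows --pt "0 -0.004 0 0 0 0 -0.9" --pt "0 0 0 0 0 0 -0.9" --pt "0 0 0 0 0 0 -0.9" --pt "0 0 0 0 0 0 -0.9" --pt "0 0 0 0 0 0 -0.9" --pt "0 -0.1 0 0 0 0 -0.9" --pt "0 -0.2 0 0 0 0 -0.9" --pt "0 -0.1 0 0 0 0 -0.4"

```text
time: 16.38
position: [0.5007, 0.2931, 0.2504]
tcp_rot: [-0.5, 0.5, 0.501, -0.5]
wrist_force: [2.4, -0.5, 0.6]
opening: 0.0709
```

send_rows --pt "-0.199 0 -0.004 0 0 0 -0.4" --pt "-0.199 0 -0.004 0 0 0 -0.4" --pt "-0.199 0 -0.004 0 0 0 -0.4" --pt "-0.199 0 -0.004 0 0 0 -0.4" --pt "-0.199 0 -0.004 0 0 0 -0.4" --pt "-0.199 0 -0.004 0 0 0 -0.4" --pt "-0.199 0 -0.004 0 0 0 -0.4" --pt "-0.199 0 -0.004 0 0 0 -0.4"

```text
time: 17.05
position: [0.5065, -0.0275, 0.2477]
tcp_rot: [-0.5, 0.5, 0.5, -0.5]
wrist_force: [0.1, -0.7, 0.9]
opening: 0.0599
```

send_rows --pt "-0.199 0 -0.004 0 0 0 -0.4" --pt "-0.199 0 -0.004 0 0 0 -0.4" --pt "-0.199 0 -0.004 0 0 0 -0.4" --pt "-0.199 0 -0.004 0 0 0 -0.4" --pt "-0.199 0 -0.004 0 0 0 -0.4" --pt "-0.199 0 -0.004 0 0 0 -0.4" --pt "0 0 0 0 0 0 -0.4" --pt "0 0 0 0 0 0 -0.4"

```text
time: 17.72
position: [0.5114, -0.2664, 0.2472]
tcp_rot: [0.501, -0.501, -0.499, 0.499]
wrist_force: [0.3, 0.4, 0.4]
opening: 0.0598
```

```bash
python3 look.py e1
```

```text
tcp [ 0.5114 -0.2649  0.2472] F [ 0.4  0.9 -0.3] op 0.0598
tcp px [186.3 151.1] hub187 px [460.2 101.3]
crop origin 400 46
```

View pics/e1.png

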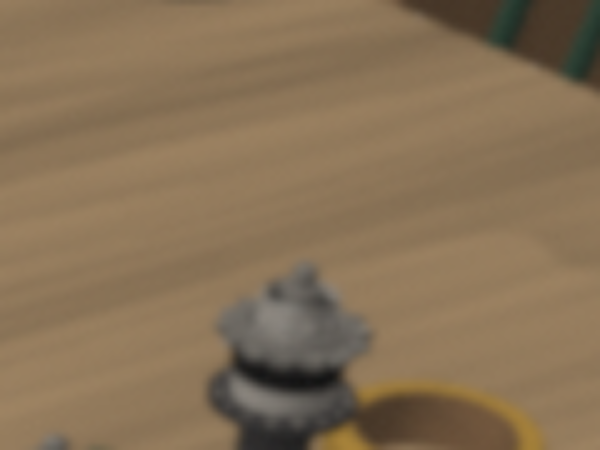

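The cog lies flat on the black ring at (295,335), with the post top showing. Lowering over the red spacer.

send_rows --pt "0 0.2 0 0 0 0 -0.4" --pt "0 0.2 0 0 0 0 -0.4" --pt "0 0.2 0 0 0 0 -0.4" --pt "0 0.2 0 0 0 0 -0.4" --pt "0 0.15 0 0 0 0 -0.4" --pt "0 0.12 0 0 0 0 -0.4" --pt "0 0 0 0 0 0 -0.4" --pt "0 0 0 0 0 0 -0.4"

```text
time: 18.43
position: [0.5113, -0.2628, 0.0332]
tcp_rot: [0.5, -0.499, -0.5, 0.501]
wrist_force: [0.1, -0.5, 0.5]
opening: 0.0596
```

send_rows --pt "0 0.06 0 0 0 0 -0.4" --pt "0 0.025 0 0 0 0 -0.4" --pt "0 0 0 0 0 0 -0.4" --pt "0 0 0 0 0 0 -0.4" --pt "0 0 0 0 0 0 -0.4"

```text
time: 18.85
position: [0.5122, -0.2646, 0.0174]
tcp_rot: [-0.499, 0.5, 0.5, -0.5]
wrist_force: [0.1, 0.1, -0.9]
opening: 0.0597
```

send_rows --pt "0 0.028 0 0 0 0 -0.4" --pt "0 0 0 0 0 0 -0.4" --pt "0 0 0 0 0 0 -0.4"

```text
time: 19.1
position: [0.5117, -0.2644, 0.0109]
tcp_rot: [0.5, -0.5, -0.5, 0.5]
wrist_force: [0.1, -0.8, -0.2]
opening: 0.06
```

send_rows --pt "0 0 0 0 0 0 1" --pt "0 0 0 0 0 0 1" --pt "0 0 0 0 0 0 1" --pt "0 0 0 0 0 0 1" --pt "0 0 0 0 0 0 1" --pt "0 0 0 0 0 0 1"

```text
time: 19.6
position: [0.5118, -0.2645, 0.0117]
tcp_rot: [0.5, -0.5, -0.5, 0.5]
wrist_force: [-3.3, 2.4, 12.8]
opening: 0.0421
```

send_rows --pt "0 -0.05 0 0 0 0 1" --pt "0 -0.15 0 0 0 0 1" --pt "0 -0.2 0 0 0 0 1" --pt "0 0 0 0 0 0 1" --pt "0 0 0 0 0 0 1"

```text
time: 20.02
position: [0.5132, -0.2653, 0.0937]
tcp_rot: [-0.498, 0.501, 0.501, -0.5]
wrist_force: [-1.0, 0.9, -1.7]
opening: 0.0426
```

```bash
python3 - <<'E'
from h import *
s=snap('scene'); st=env.get_state(); p=st['position']; print(p,st['wrist_force'],st['opening'])
u,v=map(int,proj(s,p)); print(proj(s,p)); cv2.imwrite('pics/e2.png',cv2.resize(s['frame'][v-50:v+40,u-60:u+60],None,fx=5,fy=5,interpolation=2)[...,::-1])
P=pts(s)*1e3; f=s['frame'].astype(int); m=(f[...,0]>1.6*f[...,1])&(f[...,0]>1.6*f[...,2])&(np.hypot(P[...,0]-p[0]*1e3,P[...,1]-p[1]*1e3)<35)&(abs(P[...,2]-p[2]*1e3)<20)
print(m.sum(),P[m].min(0),P[m].max(0))
E
```

```text
[ 0.51230627 -0.26472275  0.09224253] [-0.95719625 -0.71492611 -0.25762387] 0.04235847317254967
(np.float64(202.9761018220947), np.float64(232.08258465080553))
238 [ 487.97470898 -287.77394009   81.4932915 ] [ 536.36525786 -245.43579692   96.16929801]
```

View pics/e2.png

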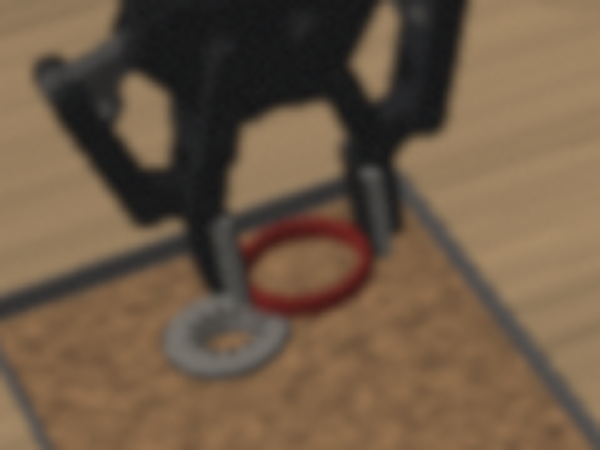

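Red is held level at (308,265), just behind the lockring in the picture. It spans x 488–536, so it is centred on the TCP. Carrying it over.

send_rows --pt "0 -0.2 0 0 0 0 1" --pt "0 -0.2 0 0 0 0 1" --pt "0 -0.2 0 0 0 0 1" --pt "0.199 -0.03 0.004 0 0 0 1" --pt "0.199 0 0.004 0 0 0 1" --pt "0.199 0 0.004 0 0 0 1" --pt "0.199 0 0.004 0 0 0 1" --pt "0.199 0 0.004 0 0 0 1"

```text
time: 20.73
position: [0.5066, -0.0637, 0.2162]
tcp_rot: [0.5, -0.499, -0.5, 0.5]
wrist_force: [1.0, 0.5, -0.3]
opening: 0.0418
```

send_rows --pt "0.199 0 0.004 0 0 0 1" --pt "0.199 0 0.004 0 0 0 1" --pt "0.199 0 0.004 0 0 0 1" --pt "0.199 0 0.004 0 0 0 1" --pt "0.199 0 0.004 0 0 0 1" --pt "0.199 0 0.004 0 0 0 1" --pt "0.199 0 0.004 0 0 0 1" --pt "0.199 0 0.004 0 0 0 1"

```text
time: 21.4
position: [0.4999, 0.2547, 0.2159]
tcp_rot: [0.5, -0.5, -0.5, 0.501]
wrist_force: [1.6, 0.7, -0.9]
opening: 0.0423
```

send_rows --pt "0.199 0 0.004 0 0 0 1" --pt "0 0 0 0 0 0 1" --pt "0 0 0 0 0 0 1" --pt "0 0 0 0 0 0 1" --pt "0 0 0 0 0 0 1"

```text
time: 21.82
position: [0.4998, 0.2916, 0.2164]
tcp_rot: [0.5, -0.5, -0.499, 0.501]
wrist_force: [-0.1, 0.0, -0.4]
opening: 0.0422
```

```bash
cat > col.py <<'E'
import sys
from h import *
from scipy.optimize import least_squares
s=snap('scene'); st=env.get_state(); p=st['position']*1e3; print('tcp',p.round(1),'F',st['wrist_force'].round(1),st['opening'])
P=pts(s)*1e3; f=s['frame'].astype(int)
a,b,c=(0,1,2) if sys.argv[1]=='red' else (2,1,0)
m=(f[...,a]>1.4*f[...,b])&(f[...,a]>1.4*f[...,c])&(np.hypot(P[...,0]-p[0],P[...,1]-p[1])<32)&(abs(P[...,2]-p[2])<22)
q=P[m]; v,u=np.nonzero(m); print(m.sum(),q.min(0).round(1),q.max(0).round(1),'px',u.min(),u.max(),v.min(),v.max())
F=least_squares(lambda k:abs(np.hypot(q[:,0]-k[0],q[:,1]-k[1])-20.75),p[:2],loss='soft_l1'); print('centre',F.x.round(1),'wall radius rms',np.sqrt(np.mean(F.fun**2)).round(2))
e=cv2.fitEllipse(cv2.convexHull(np.stack([u,v],1).astype(np.int32))); print('ellipse',np.round(e[0],1),np.round(e[1],1),'tcp px',np.round(proj(s,p/1e3),1))
for z in (p[2]-3,p[2]-5): print(' cast',(onz(s,*e[0],z/1e3)*1e3).round(1))
E
python3 col.py red
```

```text
tcp [500.  291.5 216.6] F [-0.4 -0.1 -1.1] 0.0419035948970036
142 [479.5 268.5 205. ] [522.8 312.  217. ] px 455 473 84 96
centre [499.5 288.7] wall radius rms 1.8
ellipse [463.2  90.6] [13.9 19.5] tcp px [462.5  87.2]
 cast [507.8 287.1 213.6]
 cast [504.6 290.5 211.6]
```

send_rows --pt "0.002 0.05 -0.003 0 0 0 1" --pt "0 0.03 0 0 0 0 1" --pt "0 0.02 0 0 0 0 1" --pt "0 0.02 0 0 0 0 1" --pt "0 0 0 0 0 0 1" --pt "0 0 0 0 0 0 1"

```text
time: 22.37
position: [0.5006, 0.293, 0.1927]
tcp_rot: [0.5, -0.5, -0.5, 0.5]
wrist_force: [-0.4, 0.3, -0.0]
opening: 0.0423
```

send_rows --pt "0 0.015 0 0 0 0 1" --pt "0 0.015 0 0 0 0 1" --pt "0 0 0 0 0 0 1" --pt "0 0 0 0 0 0 1"

```text
time: 22.7
position: [0.5006, 0.2931, 0.1869]
tcp_rot: [0.5, -0.5, -0.5, 0.5]
wrist_force: [0.4, 0.3, 0.6]
opening: 0.0429
```

send_rows --pt "0 0.015 0 0 0 0 1" --pt "0 0.01 0 0 0 0 1" --pt "0 0 0 0 0 0 1" --pt "0 0 0 0 0 0 1"

```text
time: 23.03
position: [0.5007, 0.2931, 0.1818]
tcp_rot: [0.5, -0.5, -0.5, 0.5]
wrist_force: [-0.3, -0.2, 0.8]
opening: 0.0424
```

send_rows --pt "0 0.008 0 0 0 0 1" --pt "0 0 0 0 0 0 1" --pt "0 0 0 0 0 0 1"

```text
time: 23.28
position: [0.5007, 0.2931, 0.1804]
tcp_rot: [0.5, -0.5, -0.5, 0.5]
wrist_force: [0.6, -0.3, 0.6]
opening: 0.0424
```

send_rows --pt "0 0.006 0 0 0 0 1" --pt "0 0 0 0 0 0 1" --pt "0 0 0 0 0 0 1"

```text
time: 23.53
position: [0.5009, 0.2932, 0.1797]
tcp_rot: [-0.5, 0.5, 0.5, -0.5]
wrist_force: [-2.7, -1.4, 8.2]
opening: 0.0422
```

Red seated at TCP 179.7 (predicted). Next is blue.

send_rows --pt "0 -0.003 0 0 0 0 -0.4" --pt "0 0 0 0 0 0 -0.4" --pt "0 0 0 0 0 0 -0.4" --pt "0 0 0 0 0 0 -0.4" --pt "0 0 0 0 0 0 -0.4" --pt "0 -0.1 0 0 0 0 -0.4" --pt "0 -0.2 0 0 0 0 -0.4" --pt "0 -0.05 0 0 0 0 -0.4"

```text
time: 24.2
position: [0.5022, 0.294, 0.2541]
tcp_rot: [-0.499, 0.5, 0.502, -0.499]
wrist_force: [2.5, 0.9, 1.5]
opening: 0.0598
```

send_rows --pt "-0.189 0 -0.0276 0 0 0 -0.4" --pt "-0.189 0 -0.0276 0 0 0 -0.4" --pt "-0.189 0 -0.0276 0 0 0 -0.4" --pt "-0.189 0 -0.0276 0 0 0 -0.4" --pt "-0.189 0 -0.0276 0 0 0 -0.4" --pt "-0.189 0 -0.0276 0 0 0 -0.4" --pt "-0.189 0 -0.0276 0 0 0 -0.4" --pt "-0.189 0 -0.0276 0 0 0 -0.4"

```text
time: 24.87
position: [0.5452, -0.0111, 0.2501]
tcp_rot: [-0.5, 0.5, 0.5, -0.5]
wrist_force: [0.6, 0.2, -0.4]
opening: 0.0598
```

send_rows --pt "-0.189 0 -0.0276 0 0 0 -0.4" --pt "-0.189 0 -0.0276 0 0 0 -0.4" --pt "-0.189 0 -0.0276 0 0 0 -0.4" --pt "-0.189 0 -0.0276 0 0 0 -0.4" --pt "-0.189 0 -0.0276 0 0 0 -0.4" --pt "-0.189 0 -0.0276 0 0 0 -0.4" --pt "-0.189 0 -0.0276 0 0 0 -0.4" --pt "0 0.05 0 0 0 0 -0.4"

```text
time: 25.53
position: [0.5856, -0.2807, 0.2413]
tcp_rot: [-0.499, 0.503, 0.499, -0.499]
wrist_force: [-0.8, -0.3, -0.0]
opening: 0.0602
```

send_rows --pt "0 0.15 0 0 0 0 -0.4" --pt "0 0.2 0 0 0 0 -0.4" --pt "0 0.2 0 0 0 0 -0.4" --pt "0 0.2 0 0 0 0 -0.4" --pt "0 0.2 0 0 0 0 -0.4" --pt "0 0.08 0 0 0 0 -0.4" --pt "0 0 0 0 0 0 -0.4" --pt "0 0 0 0 0 0 -0.4"

```text
time: 26.2
position: [0.5837, -0.2736, 0.0334]
tcp_rot: [0.5, -0.499, -0.5, 0.5]
wrist_force: [0.4, -0.6, 0.6]
opening: 0.0594
```

send_rows --pt "0 0 0 0 0 0 -0.4" --pt "0 0 0 0 0 0 -0.4" --pt "0 0 0 0 0 0 -0.4"

```text
time: 26.45
position: [0.5851, -0.2743, 0.0357]
tcp_rot: [-0.499, 0.501, 0.501, -0.5]
wrist_force: [1.0, -0.6, -0.6]
opening: 0.0594
```

```bash
python3 - <<'E'
from h import *
s=snap('scene'); st=env.get_state(); p=st['position']; print(p)
o=[]
for u,v in (map(int,proj(s,p)),(460,101)):
    o.append(cv2.resize(s['frame'][v-50:v+50,u-50:u+50],None,fx=4,fy=4,interpolation=2))
cv2.imwrite('pics/f1.png',np.hstack(o)[...,::-1])
E
```

```text
[ 0.5849219  -0.27421929  0.03548291]
```

View pics/f1.png

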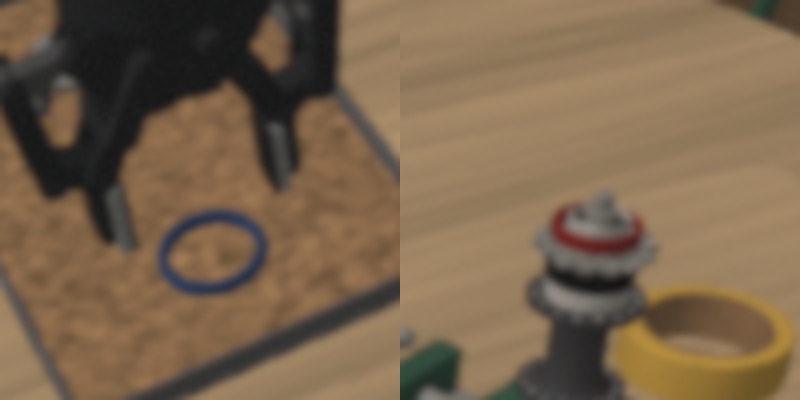

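Red is flat on the cog in the right half, at (597,235). The blue ring is at (213,252) in the left half. Checking the foot of the TCP against it numerically.

```bash
python3 - <<'E'
from h import *
s=dict(np.load('pics/scene.npz')); f=s['frame'].astype(int)
m=(f[...,2]>1.3*f[...,0])&(f[...,2]>40); m[:, :180]=0; m[:,280:]=0; m[:240]=0; m[330:]=0
v,u=np.nonzero(m); e=cv2.fitEllipse(cv2.convexHull(np.stack([u,v],1).astype(np.int32))); print(m.sum(),e, (onz(s,*e[0],.006)*1e3).round(1))
print(proj(s,np.array([.585,-.2742,.006])))
E
```

```text
92 ((220.4769744873047, 297.66827392578125), (18.985309600830078, 25.73815155029297), 74.62705993652344) [ 585.5 -274.7    6. ]
(np.float64(220.66653464160345), np.float64(297.3597894668125))
```

send_rows --pt "0 0.08 0.004 0 0 0 -0.4" --pt "0 0.03 0 0 0 0 -0.4" --pt "0 0 0 0 0 0 -0.4" --pt "0 0 0 0 0 0 -0.4" --pt "0 0 0 0 0 0 -0.4"

```text
time: 26.92
position: [0.5835, -0.2739, 0.0124]
tcp_rot: [-0.5, 0.5, 0.5, -0.5]
wrist_force: [0.5, 0.8, 0.0]
opening: 0.0598
```

send_rows --pt "0 0.008 0 0 0 0 -0.4" --pt "0 0 0 0 0 0 -0.4" --pt "0 0 0 0 0 0 -0.4"

```text
time: 27.17
position: [0.5833, -0.2739, 0.0105]
tcp_rot: [-0.5, 0.5, 0.5, -0.5]
wrist_force: [0.3, -0.4, -0.1]
opening: 0.0602
```

send_rows --pt "0 0 0 0 0 0 1" --pt "0 0 0 0 0 0 1" --pt "0 0 0 0 0 0 1" --pt "0 0 0 0 0 0 1" --pt "0 0 0 0 0 0 1" --pt "0 0 0 0 0 0 1"

```text
time: 27.67
position: [0.5833, -0.2739, 0.0111]
tcp_rot: [-0.5, 0.5, 0.5, -0.5]
wrist_force: [-3.5, 1.8, 12.9]
opening: 0.0419
```

send_rows --pt "0 -0.05 0 0 0 0 1" --pt "0 -0.15 0 0 0 0 1" --pt "0 -0.2 0 0 0 0 1" --pt "0 0 0 0 0 0 1" --pt "0 0 0 0 0 0 1"

```text
time: 28.08
position: [0.5848, -0.2746, 0.0931]
tcp_rot: [-0.498, 0.501, 0.501, -0.5]
wrist_force: [0.3, 0.3, -0.4]
opening: 0.0421
```

```bash
python3 col.py blue
```

```text
tcp [ 583.8 -274.1   91.5] F [-0.6  1.3 -0.9] 0.042152761223276006
21 [ 568.6 -295.6   87.3] [ 604.9 -255.2   90.8] px 203 225 254 272
centre [ 587.  -276.7] wall radius rms 0.84
ellipse [213.6 262.6] [15.2 25.7] tcp px [213.2 259.5]
 cast [ 587.6 -275.3   88.5]
 cast [ 585.4 -274.8   86.5]
```

Blue is held. Carrying it over.

send_rows --pt "0 -0.2 0 0 0 0 1" --pt "0 -0.2 0 0 0 0 1" --pt "0 -0.2 0 0 0 0 1" --pt "0.189 -0.03 0.028 0 0 0 1" --pt "0.189 0 0.028 0 0 0 1" --pt "0.189 0 0.028 0 0 0 1" --pt "0.189 0 0.028 0 0 0 1" --pt "0.189 0 0.028 0 0 0 1"

```text
time: 28.8
position: [0.5538, -0.0832, 0.2152]
tcp_rot: [0.5, -0.499, -0.5, 0.5]
wrist_force: [1.0, 0.8, -0.5]
opening: 0.0422
```

send_rows --pt "0.189 0 0.028 0 0 0 1" --pt "0.189 0 0.028 0 0 0 1" --pt "0.189 0 0.028 0 0 0 1" --pt "0.189 0 0.028 0 0 0 1" --pt "0.189 0 0.028 0 0 0 1" --pt "0.189 0 0.028 0 0 0 1" --pt "0.189 0 0.028 0 0 0 1" --pt "0.189 0 0.028 0 0 0 1"

```text
time: 29.47
position: [0.5087, 0.2192, 0.2151]
tcp_rot: [0.5, -0.499, -0.5, 0.501]
wrist_force: [0.6, 0.9, -0.1]
opening: 0.0416
```

send_rows --pt "0.189 0 0.028 0 0 0 1" --pt "0.189 0 0.028 0 0 0 1" --pt "0 0 0 0 0 0 1" --pt "0 0 0 0 0 0 1" --pt "0 0 0 0 0 0 1" --pt "0 0 0 0 0 0 1"

```text
time: 29.97
position: [0.4986, 0.2921, 0.2156]
tcp_rot: [0.5, -0.5, -0.5, 0.501]
wrist_force: [0.5, -0.5, 0.7]
opening: 0.0416
```

```bash
python3 col.py blue
```

```text
tcp [498.8 292.  215.8] F [-0.  -0.4 -0.8] 0.04179328467832985
8 [492.2 305.2 210. ] [507.5 310.3 212.6] px 465 471 87 89
centre [498.8 288.5] wall radius rms 0.98Traceback (most recent call last):
  File "col.py", line 10, in <module>
    e=cv2.fitEllipse(cv2.convexHull(np.stack([u,v],1).astype(np.int32))); print('ellipse',np.round(e[0],1),np.round(e[1],1),'tcp px',np.round(proj(s,p/1e3),1))
cv2.error: OpenCV(4.12.0) /io/opencv/modules/imgproc/src/shapedescr.cpp:361: error: (-201:Incorrect size of input array) There should be at least 5 points to fit the ellipse in function 'fitEllipseNoDirect'
```

send_rows --pt "0.003 0.04 -0.006 0 0 0 1" --pt "0 0.03 0 0 0 0 1" --pt "0 0.02 0 0 0 0 1" --pt "0 0.02 0 0 0 0 1" --pt "0 0 0 0 0 0 1" --pt "0 0 0 0 0 0 1"

```text
time: 30.52
position: [0.4998, 0.2936, 0.1939]
tcp_rot: [0.5, -0.5, -0.5, 0.5]
wrist_force: [-0.0, 0.1, 0.1]
opening: 0.042
```

send_rows --pt "0 0.01 0 0 0 0 1" --pt "0 0.005 0 0 0 0 1" --pt "0 0 0 0 0 0 1" --pt "0 0 0 0 0 0 1"

```text
time: 30.85
position: [0.4999, 0.2938, 0.1912]
tcp_rot: [-0.5, 0.5, 0.5, -0.5]
wrist_force: [-0.2, -0.2, 0.8]
opening: 0.0422
```

send_rows --pt "0 0.01 0 0 0 0 1" --pt "0 0 0 0 0 0 1" --pt "0 0 0 0 0 0 1"

```text
time: 31.1
position: [0.4999, 0.2937, 0.1891]
tcp_rot: [0.5, -0.5, -0.5, 0.5]
wrist_force: [-0.8, 0.5, 0.0]
opening: 0.0417
```

Past the post rim with no contact. On to the seat, expected at TCP 187.1.

send_rows --pt "0 0.008 0 0 0 0 1" --pt "0 0 0 0 0 0 1" --pt "0 0 0 0 0 0 1"

```text
time: 31.35
position: [0.4999, 0.2937, 0.1875]
tcp_rot: [0.5, -0.5, -0.5, 0.5]
wrist_force: [0.4, 0.3, 0.1]
opening: 0.0416
```

send_rows --pt "0 0.006 0 0 0 0 1" --pt "0 0 0 0 0 0 1" --pt "0 0 0 0 0 0 1"

```text
time: 31.6
position: [0.5001, 0.2938, 0.1871]
tcp_rot: [-0.5, 0.5, 0.5, -0.5]
wrist_force: [-4.1, -2.2, 10.7]
opening: 0.0421
```

Blue seated at 187.1 (predicted). Last is the lockring.

send_rows --pt "0 -0.003 0 0 0 0 -0.4" --pt "0 0 0 0 0 0 -0.4" --pt "0 0 0 0 0 0 -0.4" --pt "0 0 0 0 0 0 -0.4" --pt "0 0 0 0 0 0 -0.4" --pt "0 -0.1 0 0 0 0 -0.4" --pt "0 -0.2 0 0 0 0 -0.4"

```text
time: 32.18
position: [0.4977, 0.2925, 0.2436]
tcp_rot: [0.501, -0.499, -0.498, 0.503]
wrist_force: [0.4, 0.7, -0.1]
opening: 0.0595
```

send_rows --pt "-0.1925 0 0.0195 0 0 0 -0.4" --pt "-0.1925 0 0.0195 0 0 0 -0.4" --pt "-0.1925 0 0.0195 0 0 0 -0.4" --pt "-0.1925 0 0.0195 0 0 0 -0.4" --pt "-0.1925 0 0.0195 0 0 0 -0.4" --pt "-0.1925 0 0.0195 0 0 0 -0.4" --pt "-0.1925 0 0.0195 0 0 0 -0.4" --pt "-0.1925 0 0.0195 0 0 0 -0.4"

```text
time: 32.85
position: [0.4684, -0.0159, 0.2471]
tcp_rot: [-0.5, 0.5, 0.5, -0.5]
wrist_force: [0.5, -0.1, 0.4]
opening: 0.0599
```

send_rows --pt "-0.1925 0 0.0195 0 0 0 -0.4" --pt "-0.1925 0 0.0195 0 0 0 -0.4" --pt "-0.1925 0 0.0195 0 0 0 -0.4" --pt "-0.1925 0 0.0195 0 0 0 -0.4" --pt "-0.1925 0 0.0195 0 0 0 -0.4" --pt "-0.1925 0 0.0195 0 0 0 -0.4" --pt "-0.1925 0 0.0195 0 0 0 -0.4" --pt "0 0.05 0 0 0 0 -0.4"

```text
time: 33.52
position: [0.4424, -0.2904, 0.2384]
tcp_rot: [-0.499, 0.502, 0.499, -0.5]
wrist_force: [-0.3, 0.9, 0.3]
opening: 0.0598
```

send_rows --pt "0 0.15 0 0 0 0 -0.4" --pt "0 0.2 0 0 0 0 -0.4" --pt "0 0.2 0 0 0 0 -0.4" --pt "0 0.2 0 0 0 0 -0.4" --pt "0 0.15 0 0 0 0 -0.4" --pt "0 0.05 0 0 0 0 -0.4" --pt "0 0 0 0 0 0 -0.4" --pt "0 0 0 0 0 0 -0.4"

```text
time: 34.18
position: [0.4422, -0.2839, 0.0476]
tcp_rot: [0.5, -0.5, -0.5, 0.5]
wrist_force: [0.7, -0.1, 0.9]
opening: 0.0599
```

send_rows --pt "0 0 0 0 0 0 -0.4" --pt "0 0 0 0 0 0 -0.4" --pt "0 0 0 0 0 0 -0.4"

```text
time: 34.43
position: [0.4428, -0.2844, 0.0486]
tcp_rot: [-0.499, 0.501, 0.5, -0.5]
wrist_force: [-0.0, 0.0, 0.3]
opening: 0.0596
```

```bash
python3 - <<'E'
from seg import *
s=snap('scene'); st=env.get_state(); p=st['position']; print(p)
for z in (.0115,): print(proj(s,np.array([p[0],p[1],z])))
c,ax,im=center(s,'lock',(187,248),16); print(c,ax,(onz(s,*c,.0115)*1e3).round(1))
a=cv2.resize(s['frame'][200:290,140:240],None,fx=4,fy=4,interpolation=2); b=cv2.resize(s['frame'][50:140,410:510],None,fx=4,fy=4,interpolation=2)
cv2.imwrite('pics/g1.png',np.hstack([a,b])[...,::-1])
E
```

```text
[ 0.44261861 -0.28429569  0.04835757]
(np.float64(186.51155595313554), np.float64(248.26433093968632))
[186.57341099 248.21476555] (16.294723510742188, 25.395259857177734) [ 442.5 -284.2   11.5]
```

View pics/g1.png

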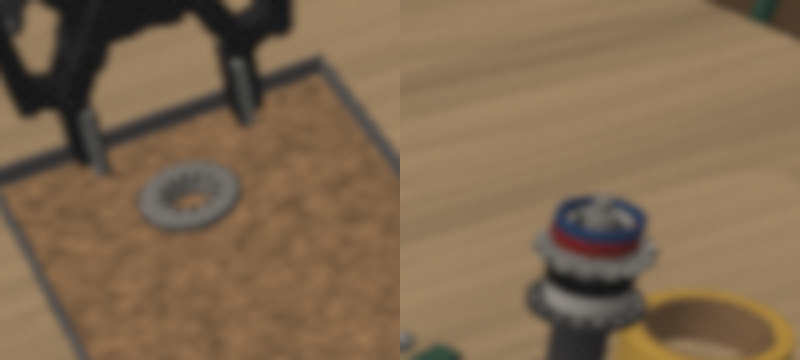

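Blue is flat on red at (600,220), and the lockring at (188,195) is centred under the jaws. Descending to TCP z≈17 and gripping its flange.

send_rows --pt "0 0.1 0 0 0 0 -0.4" --pt "0 0.04 0 0 0 0 -0.4" --pt "0 0.01 0 0 0 0 -0.4" --pt "0 0 0 0 0 0 -0.4" --pt "0 0 0 0 0 0 -0.4" --pt "0 0 0 0 0 0 -0.4"

```text
time: 34.98
position: [0.4422, -0.284, 0.0175]
tcp_rot: [-0.5, 0.5, 0.5, -0.5]
wrist_force: [-0.4, 0.1, 0.9]
opening: 0.0595
```

send_rows --pt "0 0.003 0 0 0 0 -0.4" --pt "0 0 0 0 0 0 -0.4"

```text
time: 35.15
position: [0.4421, -0.2839, 0.0167]
tcp_rot: [-0.5, 0.5, 0.5, -0.5]
wrist_force: [0.6, 0.9, -0.6]
opening: 0.06
```

send_rows --pt "0 0.007 0 0 0 0 -0.4" --pt "0 0 0 0 0 0 -0.4" --pt "0 0 0 0 0 0 1" --pt "0 0 0 0 0 0 1" --pt "0 0 0 0 0 0 1" --pt "0 0 0 0 0 0 1" --pt "0 0 0 0 0 0 1" --pt "0 0 0 0 0 0 1"

```text
time: 35.82
position: [0.4419, -0.2838, 0.0156]
tcp_rot: [-0.5, 0.5, 0.5, -0.5]
wrist_force: [-2.9, 1.6, 15.0]
opening: 0.0422
```

send_rows --pt "0 -0.05 0 0 0 0 1" --pt "0 -0.15 0 0 0 0 1" --pt "0 -0.2 0 0 0 0 1" --pt "0 0 0 0 0 0 1" --pt "0 0 0 0 0 0 1"

```text
time: 36.23
position: [0.4432, -0.2847, 0.0975]
tcp_rot: [-0.498, 0.501, 0.5, -0.5]
wrist_force: [-0.0, -0.6, -1.5]
opening: 0.042
```

send_rows --pt "0 -0.2 0 0 0 0 1" --pt "0 -0.2 0 0 0 0 1" --pt "0 -0.2 0 0 0 0 1" --pt "0.192 -0.04 -0.0195 0 0 0 1" --pt "0.192 0 -0.0195 0 0 0 1" --pt "0.192 0 -0.0195 0 0 0 1" --pt "0.192 0 -0.0195 0 0 0 1" --pt "0.192 0 -0.0195 0 0 0 1"

```text
time: 36.9
position: [0.4605, -0.09, 0.2225]
tcp_rot: [0.5, -0.5, -0.5, 0.5]
wrist_force: [0.9, -1.1, -0.7]
opening: 0.0419
```

send_rows --pt "0.192 0 -0.0195 0 0 0 1" --pt "0.192 0 -0.0195 0 0 0 1" --pt "0.192 0 -0.0195 0 0 0 1" --pt "0.192 0 -0.0195 0 0 0 1" --pt "0.192 0 -0.0195 0 0 0 1" --pt "0.192 0 -0.0195 0 0 0 1" --pt "0.192 0 -0.0195 0 0 0 1" --pt "0.192 0 -0.0195 0 0 0 1"

```text
time: 37.57
position: [0.4915, 0.2173, 0.2223]
tcp_rot: [0.5, -0.5, -0.5, 0.501]
wrist_force: [1.5, -0.3, -0.5]
opening: 0.0421
```

send_rows --pt "0.192 0 -0.0195 0 0 0 1" --pt "0.192 0 -0.0195 0 0 0 1" --pt "0 0 0 0 0 0 1" --pt "0 0 0 0 0 0 1" --pt "0 0 0 0 0 0 1" --pt "0 0 0 0 0 0 1" --pt "0 0 0 0 0 0 1"

```text
time: 38.15
position: [0.4998, 0.291, 0.2229]
tcp_rot: [0.5, -0.5, -0.5, 0.5]
wrist_force: [0.2, -0.7, 0.4]
opening: 0.042
```

```bash
python3 - <<'E'
from h import *
s=snap('scene'); st=env.get_state(); p=st['position']; print((p*1e3).round(1),'tcp px',np.round(proj(s,p),1),'axis194',np.round(proj(s,np.array([.5003,.292,.194])),1))
P=pts(s)*1e3; z=p[2]*1e3
for v in range(80,100,2): print(v,[tuple(int(x) for x in P[v,u].round(0)) for u in range(456,474,3)])
E
```

```text
[500.  291.1 223. ] tcp px [462.9  84.1] axis194 [460.8  98. ]
80 [(509, 261, 241), (104, 688, 0), (101, 704, -5), (110, 708, -3), (492, 312, 224), (502, 309, 228)]
82 [(509, 262, 237), (483, 297, 220), (484, 304, 219), (488, 309, 219), (494, 310, 221), (501, 311, 223)]
84 [(510, 262, 233), (489, 292, 219), (492, 297, 219), (496, 302, 219), (500, 305, 220), (501, 312, 219)]
86 [(509, 264, 228), (489, 293, 215), (142, 665, 0), (499, 299, 217), (506, 299, 220), (511, 302, 221)]
88 [(510, 264, 225), (504, 279, 219), (493, 298, 211), (510, 288, 219), (512, 295, 219), (513, 301, 218)]
90 [(510, 265, 221), (511, 272, 220), (513, 278, 219), (516, 283, 219), (520, 287, 219), (524, 291, 220)]
92 [(509, 267, 215), (512, 272, 216), (516, 275, 217), (520, 280, 217), (522, 286, 216), (184, 664, -2)]
94 [(171, 617, -3), (177, 623, -2), (181, 631, -2), (185, 639, -3), (189, 647, -3), (195, 653, -2)]
96 [(185, 604, 0), (189, 612, -1), (192, 621, -2), (198, 627, -1), (199, 637, -2), (207, 641, 0)]
98 [(191, 599, -3), (498, 289, 194), (204, 609, 0), (208, 618, -1), (211, 627, -2), (216, 633, -1)]
```

send_rows --pt "0.003 0.04 -0.003 0 0 0 1" --pt "0 0.04 0 0 0 0 1" --pt "0 0.02 0 0 0 0 1" --pt "0 0 0 0 0 0 1" --pt "0 0 0 0 0 0 1" --pt "0 0 0 0 0 0 1"

```text
time: 38.7
position: [0.5006, 0.2929, 0.203]
tcp_rot: [0.5, -0.5, -0.5, 0.5]
wrist_force: [0.6, -0.2, -0.3]
opening: 0.0417
```

send_rows --pt "0 0.01 0 0 0 0 1" --pt "0 0.006 0 0 0 0 1" --pt "0 0 0 0 0 0 1" --pt "0 0 0 0 0 0 1"

```text
time: 39.03
position: [0.5005, 0.2929, 0.1998]
tcp_rot: [0.5, -0.5, -0.5, 0.5]
wrist_force: [0.5, -0.3, -0.8]
opening: 0.0423
```

send_rows --pt "-0.0025 0.008 0 0 0 0 1" --pt "0 0.004 0 0 0 0 1" --pt "0 0 0 0 0 0 1" --pt "0 0 0 0 0 0 1"

```text
time: 39.37
position: [0.5005, 0.2923, 0.1973]
tcp_rot: [0.5, -0.5, -0.5, 0.5]
wrist_force: [-0.6, 1.2, -0.2]
opening: 0.0418
```

send_rows --pt "0 0.008 0 0 0 0 1" --pt "0 0 0 0 0 0 1" --pt "0 0 0 0 0 0 1"

```text
time: 39.62
position: [0.5005, 0.2923, 0.1957]
tcp_rot: [0.5, -0.5, -0.5, 0.5]
wrist_force: [-0.1, 0.6, -0.4]
opening: 0.0416
```

send_rows --pt "0 0.008 0 0 0 0 1" --pt "0 0 0 0 0 0 1" --pt "0 0 0 0 0 0 1"

```text
time: 39.87
position: [0.5005, 0.2923, 0.1941]
tcp_rot: [0.5, -0.5, -0.5, 0.5]
wrist_force: [-0.5, 0.7, -1.2]
opening: 0.0422
```

The spigot is in the mouth with no contact. The seat is expected at 191.6.

send_rows --pt "0 0.008 0 0 0 0 1" --pt "0 0 0 0 0 0 1" --pt "0 0 0 0 0 0 1"

```text
time: 40.12
position: [0.5005, 0.2923, 0.1925]
tcp_rot: [0.5, -0.5, -0.5, 0.5]
wrist_force: [0.5, -0.5, -0.6]
opening: 0.0414
```

send_rows --pt "0 0.006 0 0 0 0 1" --pt "0 0 0 0 0 0 1" --pt "0 0 0 0 0 0 1"

```text
time: 40.37
position: [0.5007, 0.2924, 0.1918]
tcp_rot: [-0.5, 0.5, 0.5, -0.5]
wrist_force: [-0.9, -1.2, 6.1]
opening: 0.0418
```

send_rows --pt "0 0.004 0 0 0 0 1" --pt "0 0 0 0 0 0 1" --pt "0 0 0 0 0 0 1"

```text
time: 40.62
position: [0.5008, 0.2925, 0.1916]
tcp_rot: [-0.5, 0.5, 0.501, -0.5]
wrist_force: [-4.7, -3.0, 16.5]
opening: 0.0417
```

Seated at 191.6. Release, lift straight, move clear and check.

send_rows --pt "0 -0.004 0 0 0 0 -0.4" --pt "0 0 0 0 0 0 -0.4" --pt "0 0 0 0 0 0 -0.4" --pt "0 0 0 0 0 0 -0.4" --pt "0 0 0 0 0 0 -0.4" --pt "0 -0.1 0 0 0 0 -0.4" --pt "0 -0.2 0 0 0 0 -0.4" --pt "0 -0.1 0 0 0 0 -0.4"

```text
time: 41.28
position: [0.5011, 0.2927, 0.2742]
tcp_rot: [-0.5, 0.5, 0.501, -0.5]
wrist_force: [0.3, 0.3, 1.6]
opening: 0.0596
```

send_rows --pt "-0.2 0 0 0 0 0 -0.4" --pt "-0.2 0 0 0 0 0 -0.4" --pt "-0.2 0 0 0 0 0 -0.4" --pt "-0.2 0 0 0 0 0 -0.4" --pt "-0.2 0 0 0 0 0 -0.4" --pt "-0.2 0 0 0 0 0 -0.4" --pt "-0.2 0 0 0 0 0 -0.4" --pt "-0.2 0 0 0 0 0 -0.4"

```text
time: 41.95
position: [0.5004, -0.0295, 0.2715]
tcp_rot: [-0.5, 0.5, 0.5, -0.5]
wrist_force: [1.7, -0.5, -0.5]
opening: 0.0597
```

```bash
python3 - <<'E'
from h import *
o=[]
for n,(u,v) in (('scene',(460,100)),('top',(120,268))):
    s=snap(n); P=pts(s)*1e3
    m=(np.hypot(P[...,0]-500.3,P[...,1]-292)<24)&(P[...,2]>180)&(P[...,2]<205); q=P[m]
    print(n,m.sum(),'top z pct',np.percentile(q[:,2],[25,50,75,95]).round(1),'xy',q.mean(0).round(1))
    m2=m&(abs(P[...,2]-190)<3.5); A=np.c_[P[m2][:,:2]-[500,292],np.ones(m2.sum())]; print(' tilt plane (mm/mm)',np.linalg.lstsq(A,P[m2][:,2],rcond=None)[0].round(3))
    o.append(cv2.resize(s['frame'][v-45:v+45,u-40:u+40],None,fx=5,fy=5,interpolation=2))
cv2.imwrite('pics/z.png',np.hstack(o)[...,::-1])
E
```

```text
scene 239 top z pct [185.7 187.6 188.5 190.9] xy [503.9 288.1 187. ]
 tilt plane (mm/mm) [3.00000e-03 3.00000e-03 1.88414e+02]
top 647 top z pct [187.3 188.6 189.7 192. ] xy [499.  292.  188.3]
 tilt plane (mm/mm) [ 9.00000e-03 -6.00000e-03  1.89007e+02]
```

View pics/z.png

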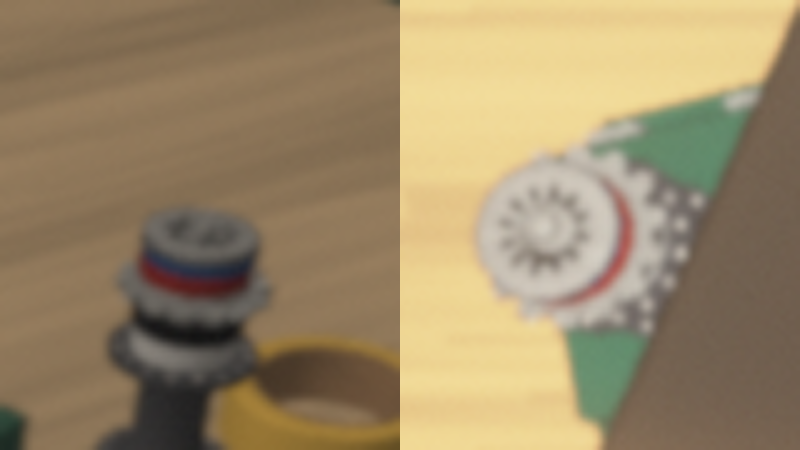

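The final view shows the stack black–cog–red–blue–lockring at (195,270). The lockring sits centred around the axle in the top view at (548,228). Its top measures about 190 mm once the −1.4 mm bench bias is removed, and tilt is under 1%.

```bash
python3 -c "
from rig import env
print(env.get_state()['time'],env.get_state()['wrist_force']); env.close_job()"
```

```text
42.05 [-0.19229472  1.19978358 -0.1686762 ]
the job is handed in; nothing more can be done
```

The stack is on the freehub in the order asked: black spacer, steel cog, red spacer, blue spacer, lockring. I handed the job in at 42 s with the gripper well clear.

- **Seating:** every part touched down within about 0.2 mm of its predicted seat height. Contact force was at most 29 N, well under the limits.
- **Final check:** both cameras show the lockring flat (tilt under 1%) and centred around the axle. Its top reads about 190 mm after taking off the cameras' roughly 1.4 mm low reading at bench level, as it should.
- **Left in place:** I did not touch the big cog, the grease tub, the lockring tool or the green ring. They were not looked at again in the last picture.
- **Disagreements:**
  - The first two-view heights came out 2–4 mm low, while x and y agreed with the robot to about 1–2 mm.
  - The gripper reported about 42–43 mm on the 46 mm parts.
  - The fingertips appear to have brushed the bench or cork lightly (13–17 N) at some grasps.

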